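# Lay the coffee tray

## Task

Lay the coffee tray: stand the big clay cup on the large saucer, the small clay cup on the small saucer, the sugar jar (the one with the knob on its lid) on the square coaster and the milk jug on the round cork mat, each upright, well centred, set down gently rather than dropped. The plant pot and the flat-lidded jam jar do not belong on the tray: leave them where they stand.

Things in the scene. Friction and masses are not known exactly. Their poses are not given: they have to be found in the camera images.
- big_cup: the big clay cup: straight-sided, open, 64 mm across, 80 mm high, wall 4 mm, with an ear handle that stands out 22 mm at its +y side, in line with y (grip the body along x). Loose, 0.22 kg, stands on the counter. Origin: centre of its underside; z up.
- small_cup: the small clay cup: straight-sided, open, 54 mm across, 56 mm high, wall 4 mm, with an ear handle that stands out 22 mm at its +y side, in line with y (grip the body along x). Loose, 0.13 kg, stands on the counter. Origin: centre of its underside; z up.
- sugar_jar: the sugar jar: clear glass cylinder 60 mm across and 66 mm high, white inside, closed by a steel lid 62 mm across with a round knob in its middle; 87 mm high in all, the lid does not come off. Loose, 0.28 kg, stands on the counter; can be gripped from any side. Origin: centre of its underside; z up.
- milk_jug: the milk jug: open steel cylinder, 56 mm across, 75 mm high, wall 3 mm, with an ear handle that stands out 22 mm at its +y side and a pouring lip that stands out about 13 mm at the rim at its -y side (grip the body along x). Loose, 0.18 kg, stands on the counter. Origin: centre of its underside; z up.
- large_saucer: the large round clay saucer, 124 mm across, rim 14 mm high; its flat middle, 94 mm across, lies 6 mm above its underside. Fixed in a quarter of the square wooden tray (276 mm, rim 22 mm high, 33 mm at its two handles; quarter centres 126 mm apart). Origin: centre of its underside, on the tray floor, 8 mm above the counter; x and y along the tray's sides; z up.
- small_saucer: the small round clay saucer, 100 mm across, rim 13 mm high; its flat middle, 76 mm across, lies 6 mm above its underside. Fixed in a quarter of the square wooden tray (276 mm, rim 22 mm high, 33 mm at its two handles; quarter centres 126 mm apart). Origin: centre of its underside, on the tray floor, 8 mm above the counter; x and y along the tray's sides; z up.
- square_coaster: the flat square wooden coaster, 92 x 92 mm, 6 mm thick, no rim. Fixed in a quarter of the square wooden tray (276 mm, rim 22 mm high, 33 mm at its two handles; quarter centres 126 mm apart). Origin: centre of its underside, on the tray floor, 8 mm above the counter; x and y along the tray's sides; z up.
- cork_mat: the flat round cork mat, 92 mm across, 6 mm thick, no rim. Fixed in a quarter of the square wooden tray (276 mm, rim 22 mm high, 33 mm at its two handles; quarter centres 126 mm apart). Origin: centre of its underside, on the tray floor, 8 mm above the counter; x and y along the tray's sides; z up.
- plant_pot: a terracotta plant pot, not for the tray: open, no handle, tapered from 46 mm at the foot to a thick collar 68 mm across at the top, 68 mm high. Loose, stands on the counter. Origin: centre of its underside; z up.
- jam_jar: a jam jar, not for the tray: clear glass cylinder 60 mm across, dark inside, flat steel screw lid 62 mm across without a knob, 82 mm high in all. Loose, stands on the counter. Origin: centre of its underside; z up.
Not all that is in view belongs to the job. Leave any green look-alike of the jam_jar alone. What is shaped like the plant_pot but pink is not meant.

How it is judged:
By the outcome, as a careful person would: the job done as asked, in the order asked, and still so for the second after the job is handed in, with the robot touching nothing.
It also fails if it takes over 115 s, if anything falls off the work surface, if the arm or the gripper's body presses on something with over 40 N, if the wrist force passes 120 N, or if a joint passes its speed limit or range.

## Robot

A 7-joint arm with a two-finger parallel gripper is mounted at the origin on the work surface. World frame = base frame: x ahead of the robot, y to its left, z up, the work surface at z = 0. Lengths are in m, angles in rad, forces in N, time in s.
With the tool pointing down it reaches from about 0.35 to 0.9 m from the base axis. Payload 19.9 kg.
Tool frame: the origin (TCP) lies at the centre of the arm's flange, where the gripper is bolted on; the fingertips stand 173 mm ahead of it and the grasp point (between the pads) lies 155 mm ahead of it; y points along the fingers, z is the direction in which the jaws open and shut, and the axes are right-handed (so a half turn about y gives the same grasp; the last joint's range is limited). The gripper opens to 85 mm and grips with 20 to 120 N. Pads are 22 mm wide; open, the fingers measure 114 mm over their backs; the gripper's body (76 mm by 85 mm) begins 54 mm behind the grasp point. The pads swing forward as they close: fully open they stand 13 mm farther back than shut.
Start: joints at [-1.143, 0.417, -0.01, 1.614, 0.005, 1.111, -0.053], TCP at [0.282, 0.558, 0.405] pointing down, gripper open.
Joint ranges: [-2.81, 2.81], [-0.39, 2.02], [-1.27, 1.25], [0.06, 2.57], [-1.19, 4.33], [0.19, 2], [-2.82, 2.82]. Speed limits (rad/s): [1.89, 1.89, 2.39, 2.39, 3.01, 3.01, 3.01].

## Interface

Orientations are given as a rotation vector (axis times angle).
In Python, from station import manip gives the robot as it stands.
- The arm moves only by the tool send_rows, never from a script. Its argument "targets" is a list of rows, each a list of 2 entries, a list of its own where there are three numbers: the shift along the tool's x, y, z in cm, then the turn about the tool's y in rad. A call has exactly 5 rows; each row shifts and turns the pose as measured when the row begins, along the tool's axes as they then stand; what a row does not reach is not made up. A row lasts 1/12 s, in which the tool goes at most 41.7 mm and 7.16 degrees, less where a joint would pass 70% of its speed; a pose out of reach is approached as far as the arm can. A call with a gripper value outside its range is refused whole. "jaw" is the closure, from -1 (fully open) to 1 (shut), set as the call begins (left out, the last holds). The fingers move at their own pace and stop on an object; "grip_force" is the grip in N (left out, the last holds). Time passes only in rows, so rows that do not move let the fingers close, or fill a call up. It gives the time, the measured TCP pose, the force and the opening at its end, in the units of the state.
- manip.read_state(): the state, without advancing time (a new reading comes with each control period).
- manip.get_image(name): name is "side" or "top"; returns (picture, depth): 400x640x3 uint8, blue, green, red; 400x640 float32, m along the optical axis (not along the pixel's ray), 0 where there is no reading.
- manip.camera_model(name): a dict with "camera_matrix" (3x3 intrinsics, pixels), "rvec" (rotation vector, rad) and "tvec" (3), from world to camera coordinates, as OpenCV has them. Camera axes: x right, y down, z forward; pixel columns grow to the right and rows downward; lengths in m; the calibration is good to about 2 mm. A picture is of the moment at which its call begins. camera_model takes no time and is no camera call.
- manip.finish_job(): hands the job in, once; it reports no verdict.
The state is a dict: "time_s": time; "joints": joint angles; "joint_vel": joint speeds; "effort": joint torques, N m; "tcp_pos": TCP position; "ee_rot": TCP orientation; "contact_force": force on the tool from outside, world axes, zero at the start; "ft_torque": the same for the moment, N m; "opening": finger opening in m.
Only numpy, scipy, OpenCV 4.12 (cv2) and the standard library are available. Lean on these libraries where they do the work, as an engineer would, in place of code of your own. Each camera call takes 0.05 s, during which the arm holds its last target. There are 200 camera calls.

## Working session

There is one attempt and no reset: what is moved stays moved. The work goes in short steps, Python scripts to look and compute and a tool call to move; the robot and the scene stay as the last step left them, time stands still between calls to the robot, and variables do not carry over. Pictures are saved under pics/ and viewed, about 12 in all and at most 16, crops included, and the job is handed in when it is done.

Besides the shell and the picture viewer there is one more tool, called after "Request:" as a command line: name --argument value ..., lists and objects as JSON in quotes. send_rows: Moves the arm, as the interface text tells. Its arguments: {"type":"object","properties":{"targets":{"type":"array"},"jaw":{"type":"number"},"grip_force":{"type":"number"}},"required":["targets"]}

```bash
ls; mkdir -p pics
cat > h.py <<'E'
import numpy as np, cv2
from station import manip
def cam(n):
    m=manip.camera_model(n); K=np.array(m["camera_matrix"],float); R=cv2.Rodrigues(np.array(m["rvec"],float))[0]; t=np.array(m["tvec"],float).ravel()
    return K,R,t
def cloud(n,d):
    K,R,t=cam(n); v,u=np.mgrid[:d.shape[0],:d.shape[1]]
    c=np.dstack([(u-K[0,2])/K[0,0]*d,(v-K[1,2])/K[1,1]*d,d])
    return (c-t)@R
def ray(n,u,v,z):
    K,R,t=cam(n); o=-R.T@t; r=R.T@np.linalg.solve(K,[u,v,1.]); return o+r*(z-o[2])/r[2]
E
python3 - <<'E'
from h import *
for n in("top","side"):
    p,d=manip.get_image(n); cv2.imwrite(f"pics/{n}0.png",p); np.savez(f"{n}0.npz",p=p,d=d)
    K,R,t=cam(n); print(n,K[0,0],-R.T@t,R[2], (d>0).mean())
s=manip.read_state(); print(s)
E
```

```text
pics
top 408.9504250609792 [0.27825799 0.00296677 0.97163049] [ 0.16152164 -0.00619345 -0.98684974] 0.99601953125
side 395.8103231924573 [ 0.06656961 -0.80759925  0.80533971] [ 0.33081775  0.68383144 -0.6503339 ] 0.99592578125
{'time_s': 0.1, 'joints': array([-1.14354102,  0.41789479, -0.01032221,  1.61409162,  0.00474297,
        1.11073115, -0.0529903 ]), 'joint_vel': array([-2.08642030e-03, -8.56452759e-04,  5.58567945e-05, -2.04823803e-03,
       -1.54508808e-03,  2.60511666e-04, -3.54854849e-04]), 'effort': array([ 5.93487366e-04, -8.65815568e+01,  6.80195410e-01, -4.35652256e+01,
        1.91796926e-02,  4.88109828e-03, -6.92681965e-05]), 'tcp_pos': array([0.28229604, 0.55747934, 0.40414422]), 'ee_rot': array([-1.54047203,  0.36767294, -0.3674496 ]), 'contact_force': array([-0.12480794, -0.4739701 , -0.22297128]), 'ft_torque': array([ 0.003416  , -0.01499041, -0.06485406]), 'opening': 0.08560316174160108}
```

View pics/top0.png

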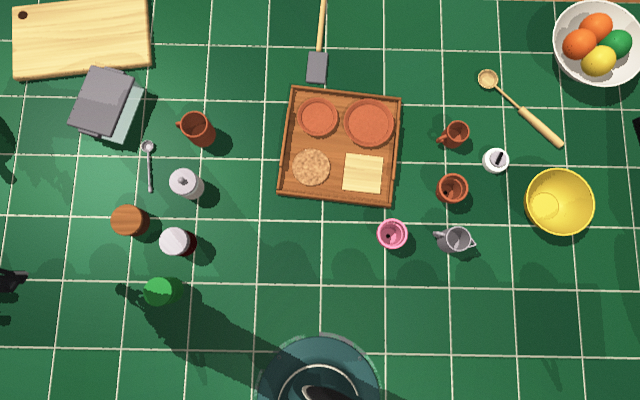

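View pics/side0.png

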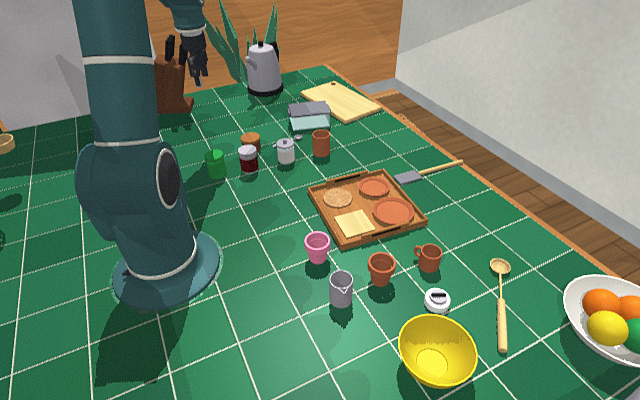

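The top picture has +x up and +y to the left.
- **Cups:** the big cup is at (197,128) with its handle at (181,125), and the small cup is at (456,133) with its handle at (442,141). The plant pot (453,188, no handle) and the pink pot (392,234) could be mistaken for them.
- **Jars:** the sugar jar with the knob is at (184,183). Its look-alikes are the jam jar (176,241), the green one (158,291) and a copper tin (130,220).
- **Milk jug:** it is at (458,240), handle left and lip right.
- **Tray:** small saucer (319,118), large saucer (369,122), cork (311,167), coaster (362,173).

Run:
```python
from h import *
import scipy.optimize as so
z=np.load("top0.npz"); p,d=z["p"],z["d"]; P=cloud("top",d)
zs=np.load("side0.npz"); Q=cloud("side",zs["d"])
print("table z",np.median(P[330:340,540:600,2]))
def fit(X,r):
    f=lambda c:np.abs(np.hypot(X[:,0]-c[0],X[:,1]-c[1]))-r
    s=so.least_squares(f,X.mean(0)[:2],loss="soft_l1",f_scale=.002); return s.x,np.abs(s.fun).mean()
v,u=np.mgrid[:400,:640]
for n,uv,h,r in [("big",(197,128),.08,.030),("small",(456,133),.056,.025),("sugar",(184,183),.066,.031),("milk",(458,240),.075,.0265),("pot",(453,188),.068,.030),("jam",(176,241),.082,.031),("pink",(392,234),.068,.03),("copper",(130,220),.06,.03)]:
    m=(np.hypot(u-uv[0],v-uv[1])<34)&(P[...,2]>.015)
    hh=P[m][:,2]; 
    Rg=m&(P[...,2]>h-.008)&(P[...,2]<h+.009)
    X=P[Rg]; 
    c0=ray("top",*uv,h)
    m2=(np.hypot(Q[...,0]-c0[0],Q[...,1]-c0[1])<.06)&(abs(Q[...,2]-h)<.008)
    Y=Q[m2]
    print(n,"max",np.round(np.percentile(hh,[50,99]),3),"pix",Rg.sum(),"ctr",X.mean(0).round(4),"mid",((X.max(0)+X.min(0))/2).round(4),"span",np.ptp(X,axis=0).round(3),"fit",fit(X,r),"| side mid",len(Y), ((Y.max(0)+Y.min(0))/2).round(4) if len(Y) else "")
# fixtures
hsv=cv2.cvtColor(p,cv2.COLOR_BGR2HSV)
for n,uv in [("ss",(319,118)),("ls",(369,122)),("cork",(311,167)),("coast",(362,173))]:
    print(n,hsv[uv[1],uv[0]],P[uv[1],uv[0]].round(4))
print("tray wood",hsv[145,340],hsv[100,345])
big=[cv2.resize(p[a:a+130,b:b+130],(400,400),interpolation=cv2.INTER_CUBIC) for a,b in((95,130),(110,400))]
cv2.imwrite("pics/crop1.png",np.hstack(big))
```

```text
table z 0.0002500013285860723
big max [0.058 0.972] pix 211 ctr [0.6055 0.2979 0.0785] mid [0.6065 0.2975 0.0785] span [0.064 0.063 0.013] fit (array([0.60583162, 0.29728786]), np.float64(0.0011901905016681552)) | side mid 65 [0.6058 0.2945 0.076 ]
small max [0.044 0.972] pix 173 ctr [ 0.6123 -0.3114  0.0538] mid [ 0.6123 -0.3099  0.054 ] span [0.053 0.06  0.012] fit (array([ 0.6117308 , -0.31278412]), np.float64(0.001434734100573271)) | side mid 126 [ 0.6108 -0.3175  0.0521]
sugar max [0.073 0.972] pix 506 ctr [0.4732 0.314  0.0723] mid [0.4735 0.3156 0.0666] span [0.06  0.061 0.017] fit (array([0.47530191, 0.31811317]), np.float64(0.008789103179799354)) | side mid 157 [0.4741 0.3115 0.0659]
milk max [0.057 0.972] pix 188 ctr [ 0.3569 -0.3048  0.0732] mid [ 0.3581 -0.3044  0.0725] span [0.054 0.064 0.011] fit (array([ 0.35792868, -0.29957146]), np.float64(0.0018757509807563466)) | side mid 167 [ 0.3582 -0.3075  0.0719]
pot max [0.057 0.972] pix 272 ctr [ 0.474  -0.2941  0.0667] mid [ 0.4743 -0.2937  0.0668] span [0.066 0.067 0.013] fit (array([ 0.47404186, -0.29347603]), np.float64(
[... 244 characters left out ...]
 | side mid 166 [0.3389 0.3184 0.0783]
pink max [0.055 0.972] pix 255 ctr [ 0.3677 -0.1556  0.0672] mid [ 0.3678 -0.1555  0.0666] span [0.065 0.067 0.013] fit (array([ 0.36714707, -0.15466925]), np.float64(0.0016791213110646788)) | side mid 182 [ 0.367  -0.1583  0.0647]
copper max [0.054 0.972] pix 726 ctr [0.387  0.4423 0.0546] mid [0.3871 0.4429 0.0556] span [0.069 0.07  0.007] fit (array([0.3872524 , 0.44221659]), np.float64(0.008063304213054196)) | side mid 40 [0.3858 0.437  0.0533]
ss [  9 155 224] [0.651  0.0128 0.0148]
ls [  8 155 220] [ 0.6436 -0.1101  0.0148]
cork [ 14 124 227] [0.527  0.0294 0.0139]
coast [ 20  99 241] [ 0.5147 -0.0935  0.0147]
tray wood [ 13 153 200] [ 13 152 206]
```

View pics/crop1.png

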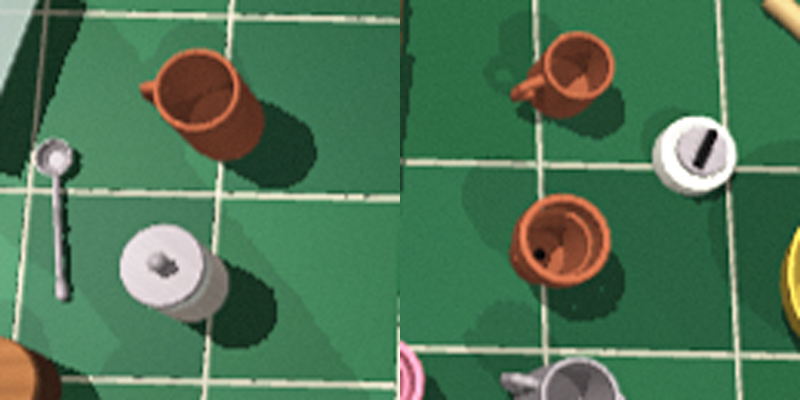

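The crop confirms the choices: big cup with its handle left, sugar jar with a knob, small cup with its handle lower-left, and the pot without a handle. Next I measure the tray and the handle angles.

Run:
```python
from h import *
z=np.load("top0.npz"); p,d=z["p"],z["d"]; P=cloud("top",d)
zs=np.load("side0.npz"); ps=zs["p"]; Q=cloud("side",zs["d"])
for n,c,r,h in [("big",(.606,.2975),.032,.08),("small",(.6118,-.3125),.027,.056),("milk",(.358,-.3005),.028,.075)]:
  for nm,X in(("top",P),("side",Q)):
    dx=X[...,0]-c[0];dy=X[...,1]-c[1];rr=np.hypot(dx,dy)
    m=(rr>r+.006)&(rr<r+.028)&(X[...,2]>.015)&(X[...,2]<h+.005)
    a=np.degrees(np.arctan2(dy,dx))[m]; 
    print(n,nm,m.sum(),"left",np.round(np.median(a[a>0]),1) if (a>0).any() else "",(a>0).sum(),"right",np.round(np.median(a[a<0]),1) if (a<0).any() else "",(a<0).sum(), "max r",rr[m].max().round(3) if m.any() else "")
# tray
hsv=cv2.cvtColor(p,cv2.COLOR_BGR2HSV)
m=((hsv[...,0]<26)&(hsv[...,1]>70)).astype(np.uint8)
m[:, :270]=0;m[:,410:]=0;m[:84]=0;m[215:]=0
cs=max(cv2.findContours(m,0,2)[0],key=cv2.contourArea); (c,sz,a)=cv2.minAreaRect(cs)
b=cv2.boxPoints((c,sz,a)); W=np.array([ray("top",*q,.022) for q in b])
ap=cv2.approxPolyDP(cv2.convexHull(cs),6,True)[:,0]; A=np.array([ray("top",*q,.022) for q in ap]); print("poly",ap.tolist()); print(A.round(4), "mid",A.mean(0).round(4),[np.linalg.norm(A[i]-A[i-1]).round(3) for i in range(len(A))])
# fixtures by depth/rim and by colour
def circ(n,uv,r,lo,hi,X):
    c=ray("top",*uv,.014)
    for _ in range(6):
        rr=np.hypot(X[...,0]-c[0],X[...,1]-c[1]); k=(rr<r+.005)&(X[...,2]>lo)&(X[...,2]<hi)
        Y=X[k]; A_=np.c_[2*Y[:,:2],np.ones(len(Y))]; s=np.linalg.lstsq(A_,(Y[:,:2]**2).sum(1),rcond=None)[0]; c=s[:2]
    print(n,k.sum(),"lsq",c.round(4),"R",np.sqrt(s[2]+c@c).round(4),"mid",((Y.max(0)+Y.min(0))/2).round(4),"span",np.ptp(Y,axis=0).round(3))
circ("ls",(369,122),.062,.0175,.026,P);circ("ss",(319,118),.05,.0175,.026,P)
circ("ls s",(369,122),.062,.0175,.026,Q);circ("ss s",(319,118),.05,.0175,.026,Q)
s=hsv[...,1]; 
for n,uv,hw,ht in(("cork",(311,167),23,.014),("coast",(362,173),25,.014),("ls",(369,122),28,.022),("ss",(319,118),25,.021)):
    ref=cv2.cvtColor(p,cv2.COLOR_BGR2LAB).astype(float); rc=np.median(ref[uv[1]-8:uv[1]+9,uv[0]-8:uv[0]+9].reshape(-1,3),0); w=ref[144,338]
    wood=np.median(ref[140:150,334:342].reshape(-1,3),0)
    dd=(np.linalg.norm((ref-rc)*[.5,1,1],axis=2)<np.linalg.norm((ref-wood)*[.5,1,1],axis=2)).astype(np.uint8)
    M=np.zeros_like(dd);M[uv[1]-hw-6:uv[1]+hw+7,uv[0]-hw-6:uv[0]+hw+7]=1; dd*=M
    dd=cv2.morphologyEx(dd,2,np.ones((3,3)));dd=cv2.morphologyEx(dd,3,np.ones((5,5)))
    k=max(cv2.findContours(dd,0,2)[0],key=cv2.contourArea)
    pts=np.array([ray("top",*q[0],ht) for q in cv2.convexHull(k)])[:,:2].astype(np.float32)
    print(n,"rect",[np.round(x,4) for x in cv2.minAreaRect(pts*1)], "circle",np.round(cv2.fitEllipse(pts)[0],4),np.round(cv2.fitEllipse(pts)[1],4))
```

```text
big top 27 left 82.7 27 right  0 max r 0.051
big side 3 left  0 right -97.8 3 max r 0.039
small top 38 left 111.5 38 right  0 max r 0.047
small side 28 left 115.4 27 right -111.5 1 max r 0.042
milk top 57 left 72.7 44 right -106.6 13 max r 0.051
milk side 34 left 71.1 2 right -110.0 32 max r 0.041
poly [[291, 85], [401, 98], [390, 207], [276, 194]]
[[ 0.7321  0.0837  0.022 ]
 [ 0.7047 -0.188   0.022 ]
 [ 0.4322 -0.1592  0.022 ]
 [ 0.4575  0.1101  0.022 ]] mid [ 0.5816 -0.0383  0.022 ] [np.float64(0.276), np.float64(0.273), np.float64(0.274), np.float64(0.27)]
ls 534 lsq [ 0.6426 -0.1075] R 0.0558 mid [ 0.6454 -0.1113  0.0217] span [0.127 0.126 0.008]
ss 357 lsq [0.6546 0.0184] R 0.0449 mid [0.6551 0.0178 0.0217] span [0.098 0.098 0.008]
ls s 148 lsq [ 0.6407 -0.1111] R 0.0581 mid [ 0.641  -0.1101  0.0201] span [0.122 0.118 0.005]
ss s 53 lsq [0.6536 0.0143] R 0.0469 mid [0.6539 0.0144 0.0199] span [0.095 0.096 0.005]
cork rect [array([0.5285, 0.0306]), array([0.0868, 0.0892]), np.float64(1.3082)] circle [0.5287 0.0309] [0.0894 0.0902]
coast rect [array([ 0.5157, -0.0943]), array([0.0904, 0.0919]), np.float64(84.547)] circle [ 0.5161 -0.0921] [0.1018 0.1309]
ls rect [array([ 0.6414, -0.108 ]), array([0.1175, 0.1197]), np.float64(1.3139)] circle [ 0.6412 -0.1074] [0.1214 0.1216]
ss rect [array([0.6539, 0.0189]), array([0.0924, 0.0954]), np.float64(1.3298)] circle [0.6537 0.018 ] [0.0968 0.0975]
```

```bash
cat >> h.py <<'E'
from scipy.spatial.transform import Rotation as Ro
B=np.zeros(3)
def to(x,y,z,ang=None):
    """remaining shift in tool axes (cm) and turn about tool y; z = height of grasp point; ang = jaw axis deg from world x"""
    s=manip.read_state(); R=Ro.from_rotvec(s["ee_rot"]).as_matrix()
    g=s["tcp_pos"]+.155*R[:,1]; jz=np.degrees(np.arctan2(R[1,2],R[0,2]))
    turn=0
    if ang is not None:
        dl=(ang-jz+90)%180-90; turn=-np.radians(dl)
    dw=np.array([x,y,z])-g
    Rn=R@Ro.from_rotvec([0,turn,0]).as_matrix()
    print("t",round(s["time_s"],2),"g",g.round(4),"jaw",jz.round(1),"op",round(s["opening"],4),"F",s["contact_force"].round(1),"ydir",R[:,1].round(3))
    print(" world d",(dw*100).round(1),"tool now",(R.T@dw*100).round(2),"tool after turn",(Rn.T@dw*100).round(2),"turn",round(turn,3),"xaxis",R[:,0].round(2),"zaxis",R[:,2].round(2))
E
python3 - <<'E'
from h import *
to(.606,.2955,.15,-7.3)
E
```

```text
t 0.1 g [0.2822 0.5573 0.2491] jaw 63.1 op 0.0856 F [-0.1 -0.5 -0.2] ydir [-0.    -0.001 -1.   ]
 world d [ 32.4 -26.2  -9.9] tool now [40.71  9.93 -8.72] tool after turn [21.85  9.93 35.44] turn 1.23 xaxis [ 0.89 -0.45  0.  ] zaxis [ 0.45  0.89 -0.  ]
```

Request:
send_rows --targets '[[[3.8,0,-0.8],0.123],[[3.9,0,-0.3],0.123],[[3.9,0,0.1],0.123],[[3.85,0,0.6],0.123],[[3.75,0,1.1],0.123]]' --jaw -1 --grip_force 35

```text
time_s: 0.52
tcp_pos: [0.4311, 0.4367, 0.4018]
ee_rot: [-1.405, 0.848, -0.84]
contact_force: [0.6, 1.7, -0.7]
opening: 0.0853
```

Request:
send_rows --targets '[[[3.6,0,1.5],0.123],[[3.4,0,2],0.123],[[3.1,0,2.4],0.123],[[2.8,0,2.7],0.123],[[2.4,0,3],0.123]]'

```text
time_s: 0.93
tcp_pos: [0.5879, 0.3059, 0.4003]
ee_rot: [-1.147, 1.315, -1.309]
contact_force: [-0.0, -0.0, 0.5]
opening: 0.0852
```

Run:
```python
from h import *
to(.606,.2955,.15,-7.3)
```

```text
t 0.93 g [0.5868 0.3057 0.2453] jaw -7.9 op 0.0852 F [-0.  -0.   0.5] ydir [-0.007 -0.001 -1.   ]
 world d [ 1.9 -1.  -9.5] tool now [0.73 9.52 2.1 ] tool after turn [0.75 9.52 2.09] turn -0.011 xaxis [-0.14 -0.99  0.  ] zaxis [ 0.99 -0.14 -0.01]
```

Very good tracking. Down to 15 cm, then a look.

Request:
send_rows --targets '[[[0.4,2,1],-0.01],[[0.3,2.5,1],0],[[0,2.5,0],0],[[0,2.5,0],0],[[0,0,0],0]]'

```text
time_s: 1.35
tcp_pos: [0.6143, 0.2847, 0.3014]
ee_rot: [-1.14, 1.319, -1.323]
contact_force: [-0.2, 0.8, -1.1]
opening: 0.0856
```

Run:
```python
from h import *
to(.606,.2955,.05,-7.3)
for n,(r0,r1,c0,c1) in {"top":(60,200,120,320),"side":(60,200,220,420)}.items():
    p,d=manip.get_image(n); np.savez(f"{n}1.npz",p=p,d=d); cv2.imwrite(f"pics/{n}1.png",cv2.resize(p[r0:r1,c0:c1],None,fx=3,fy=3))
a=cv2.imread("pics/top1.png");b=cv2.imread("pics/side1.png"); cv2.imwrite("pics/c1.png",cv2.resize(np.vstack([a,b]),None,fx=.7,fy=.7))
```

```text
t 1.35 g [0.6139 0.2839 0.1464] jaw -8.7 op 0.0856 F [-0.2  0.8 -1.1] ydir [-0.003 -0.006 -1.   ]
 world d [-0.8  1.2 -9.6] tool now [-1.09  9.64 -0.94] tool after turn [-1.11  9.64 -0.91] turn -0.025 xaxis [-0.15 -0.99  0.01] zaxis [ 0.99 -0.15 -0.  ]
```

View pics/c1.png

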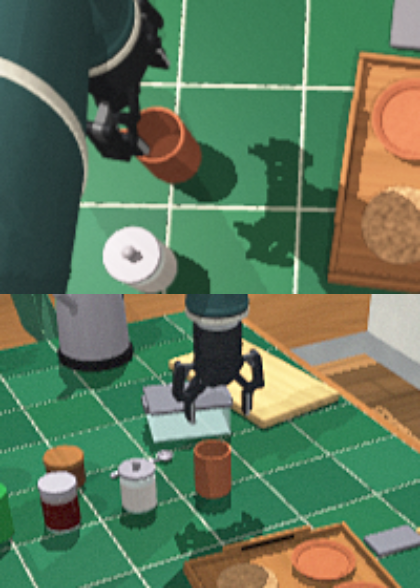

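The gripper hangs above and behind the cup in the side view, jaw roughly along x, with nothing in the way. It drifted past the target, so I'll end moves with resting rows.

Request:
send_rows --targets '[[[-1.1,0,-0.9],-0.025],[[0,0,0],0],[[0,0,0],0],[[0,0,0],0],[[0,0,0],0]]'

```text
time_s: 1.87
tcp_pos: [0.6076, 0.3014, 0.3139]
ee_rot: [-1.142, 1.292, -1.299]
contact_force: [0.4, 0.6, 0.2]
opening: 0.0859
```

Run:
```python
from h import *
to(.606,.2955,.05,-7.3)
```

```text
t 1.87 g [0.6089 0.3018 0.1589] jaw -6.9 op 0.0859 F [0.4 0.6 0.2] ydir [ 0.008  0.002 -1.   ]
 world d [ -0.3  -0.6 -10.9] tool now [ 0.69 10.89 -0.3 ] tool after turn [ 0.69 10.89 -0.29] turn 0.007 xaxis [-0.12 -0.99 -0.  ] zaxis [ 0.99 -0.12  0.01]
```

Request:
send_rows --targets '[[[0.3,2,-0.1],0],[[0.3,2,-0.1],0],[[0,2,0],0],[[0,1,0],0],[[0,0,0],0]]'

```text
time_s: 2.28
tcp_pos: [0.6064, 0.2966, 0.2462]
ee_rot: [-1.134, 1.289, -1.298]
contact_force: [-1.1, -0.2, 0.0]
opening: 0.0852
```

Run:
```python
from h import *
to(.606,.2955,.05,-7.3)
print(manip.read_state()["joint_vel"].round(3))
```

```text
t 2.28 g [0.6087 0.2976 0.0912] jaw -6.9 op 0.0852 F [-1.1 -0.2  0. ] ydir [ 0.015  0.006 -1.   ]
 world d [-0.3 -0.2 -4.1] tool now [ 0.28  4.12 -0.31] tool after turn [ 0.28  4.12 -0.3 ] turn 0.008 xaxis [-0.12 -0.99 -0.01] zaxis [ 0.99 -0.12  0.01]
[-0.002 -0.011  0.004 -0.006  0.004  0.017 -0.003]
```

Request:
send_rows --targets '[[[0.2,1.5,-0.2],0],[[0.1,1.4,-0.1],0],[[0,1.2,0],0],[[0,0,0],0],[[0,0,0],0]]'

```text
time_s: 2.7
tcp_pos: [0.605, 0.2949, 0.2063]
ee_rot: [-1.131, 1.288, -1.298]
contact_force: [0.2, -0.3, 0.6]
opening: 0.0857
```

Run:
```python
from h import *
to(.606,.2955,.05,-7.3)
print(manip.read_state()["joint_vel"].round(3))
```

```text
t 2.7 g [0.6078 0.2961 0.0514] jaw -6.9 op 0.0857 F [ 0.2 -0.3  0.6] ydir [ 0.018  0.008 -1.   ]
 world d [-0.2 -0.1 -0.1] tool now [ 0.08  0.13 -0.18] tool after turn [ 0.08  0.13 -0.17] turn 0.008 xaxis [-0.12 -0.99 -0.01] zaxis [ 0.99 -0.12  0.02]
[ 0.001  0.017 -0.003  0.003 -0.005 -0.009  0.002]
```

Request:
send_rows --targets '[[[0,0,0],0],[[0,0,0],0],[[0,0,0],0],[[0,0,0],0],[[0,0,0],0]]' --jaw 1 --grip_force 35

```text
time_s: 3.12
tcp_pos: [0.6057, 0.2953, 0.2088]
ee_rot: [-1.128, 1.287, -1.298]
contact_force: [-0.1, 0.2, -3.2]
opening: 0.0623
```

Request:
send_rows --targets '[[[0,0,0],0],[[0,0,0],0],[[0,-0.5,0],0],[[0,-1,0],0],[[0,-2,0],0]]'

```text
time_s: 3.53
tcp_pos: [0.6039, 0.2946, 0.242]
ee_rot: [-1.134, 1.289, -1.298]
contact_force: [-0.3, 0.1, -2.7]
opening: 0.0625
```

Request:
send_rows --targets '[[[0,-2,0],0],[[0,-2,0],0],[[0,-1.5,0],0],[[0,-0.5,0],0],[[0,0,0],0]]'

```text
time_s: 3.95
tcp_pos: [0.6034, 0.2939, 0.3122]
ee_rot: [-1.128, 1.287, -1.298]
contact_force: [0.1, 1.2, -3.1]
opening: 0.0622
```

Run:
```python
from h import *
to(.6414,-.1072,.15)
p,d=manip.get_image("side"); np.savez("side2.npz",p=p,d=d)
cv2.imwrite("pics/s2.png",cv2.resize(p[60:220,220:440],None,fx=2.5,fy=2.5))
```

```text
t 3.95 g [0.6065 0.2953 0.1572] jaw -6.9 op 0.0622 F [ 0.1  1.2 -3.1] ydir [ 0.02   0.009 -1.   ]
 world d [  3.5 -40.3  -0.7] tool now [39.55  0.43  8.28] tool after turn [39.55  0.43  8.28] turn 0 xaxis [-0.12 -0.99 -0.01] zaxis [ 0.99 -0.12  0.02]
```

View pics/s2.png

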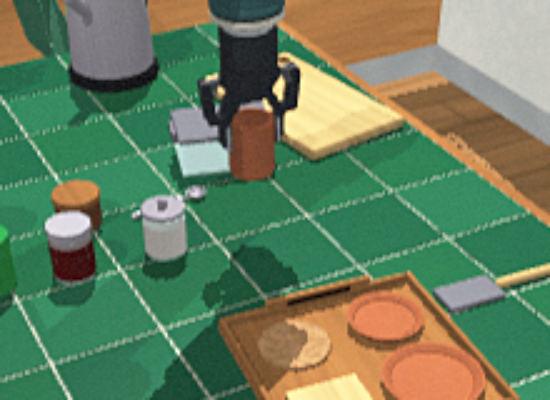

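Lifted cleanly and upright. Carry across at this height.

Request:
send_rows --targets '[[[1.5,0,0.3],0],[[2.5,0,0.5],0],[[3.5,0,0.8],0],[[3.5,0,0.8],0],[[3.5,0,0.8],0]]'

```text
time_s: 4.42
tcp_pos: [0.6155, 0.1497, 0.305]
ee_rot: [-1.139, 1.283, -1.284]
contact_force: [0.0, 0.0, -2.2]
opening: 0.0625
```

Request:
send_rows --targets '[[[3.5,0,0.8],0],[[3.5,0,0.8],0],[[3.5,0,0.8],0],[[3.5,0,0.8],0],[[3,0,0.7],0]]'

```text
time_s: 4.83
tcp_pos: [0.6338, -0.0347, 0.2979]
ee_rot: [-1.146, 1.288, -1.283]
contact_force: [1.7, 0.2, -3.0]
opening: 0.0624
```

Request:
send_rows --targets '[[[2.5,0,0.5],0],[[1.5,0,0.3],0],[[0.7,0,0.1],0],[[0,0,0],0],[[0,0,0],0]]'

```text
time_s: 5.25
tcp_pos: [0.635, -0.0951, 0.2926]
ee_rot: [-1.148, 1.3, -1.292]
contact_force: [0.4, 0.5, -3.1]
opening: 0.0625
```

Run:
```python
from h import *
to(.642,-.1085,.075)
```

```text
t 5.25 g [ 0.6348 -0.0944  0.1376] jaw -6.8 op 0.0625 F [ 0.4  0.5 -3.1] ydir [-0.001  0.005 -1.   ]
 world d [ 0.7 -1.4 -6.3] tool now [1.35 6.25 0.89] tool after turn [1.35 6.25 0.89] turn 0 xaxis [-0.12 -0.99 -0.  ] zaxis [ 0.99 -0.12 -0.  ]
```

Request:
send_rows --targets '[[[0.7,0.5,0.5],0],[[0.6,1.5,0.4],0],[[0,1.5,0],0],[[0,1,0],0],[[0,0,0],0]]'

```text
time_s: 5.67
tcp_pos: [0.6437, -0.1049, 0.242]
ee_rot: [-1.15, 1.296, -1.285]
contact_force: [-0.1, 0.4, -3.0]
opening: 0.0627
```

Run:
```python
from h import *
to(.642,-.1085,.0675)
```

```text
t 5.67 g [ 0.6435 -0.1038  0.087 ] jaw -6.4 op 0.0627 F [-0.1  0.4 -3. ] ydir [-0.002  0.007 -1.   ]
 world d [-0.1 -0.5 -1.9] tool now [ 0.49  1.95 -0.09] tool after turn [ 0.49  1.95 -0.09] turn 0 xaxis [-0.11 -0.99 -0.01] zaxis [ 0.99 -0.11 -0.  ]
```

Request:
send_rows --targets '[[[0.3,0.4,-0.1],0],[[0.2,0.5,-0.1],0],[[0,0.4,0],0],[[0,0.1,0],0],[[0,0,0],0]]'

```text
time_s: 6.08
tcp_pos: [0.6412, -0.109, 0.2258]
ee_rot: [-1.152, 1.295, -1.283]
contact_force: [-0.5, -0.1, -2.8]
opening: 0.0623
```

Run:
```python
from h import *
to(.642,-.1085,.0675)
p,d=manip.get_image("side"); np.savez("side3.npz",p=p,d=d)
cv2.imwrite("pics/s3.png",cv2.resize(p[130:270,290:450],None,fx=3.5,fy=3.5))
```

```text
t 6.08 g [ 0.6408 -0.1078  0.0709] jaw -6.3 op 0.0623 F [-0.5 -0.1 -2.8] ydir [-0.003  0.007 -1.   ]
 world d [ 0.1 -0.1 -0.3] tool now [0.05 0.33 0.13] tool after turn [0.05 0.33 0.13] turn 0 xaxis [-0.11 -0.99 -0.01] zaxis [ 0.99 -0.11 -0.  ]
```

View pics/s3.png

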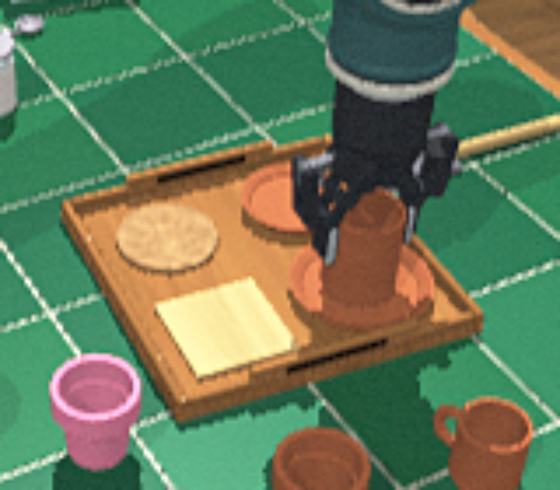

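The cup is just over the saucer and looks centred. Lower it by small steps, watching the force.

Request:
send_rows --targets '[[[0,0.15,0.1],0],[[0,0.15,0],0],[[0,0.1,0],0],[[0,0,0],0],[[0,0,0],0]]'

```text
time_s: 6.55
tcp_pos: [0.6428, -0.1089, 0.2229]
ee_rot: [-1.15, 1.294, -1.284]
contact_force: [-0.2, 0.1, -2.7]
opening: 0.0629
```

Request:
send_rows --targets '[[[0,0.15,0],0],[[0,0.15,0],0],[[0,0,0],0],[[0,0,0],0],[[0,0,0],0]]'

```text
time_s: 6.97
tcp_pos: [0.643, -0.1096, 0.2225]
ee_rot: [-1.149, 1.293, -1.285]
contact_force: [0.3, 0.4, -2.4]
opening: 0.0622
```

Request:
send_rows --targets '[[[0,0.2,0],0],[[0,0.2,0],0],[[0,0,0],0],[[0,0,0],0],[[0,0,0],0]]'

```text
time_s: 7.38
tcp_pos: [0.6429, -0.1102, 0.2216]
ee_rot: [-1.147, 1.294, -1.285]
contact_force: [0.5, 0.0, -4.0]
opening: 0.062
```

Request:
send_rows --targets '[[[0,0.2,0],0],[[0,0.2,0],0],[[0,0.2,0],0],[[0,0,0],0],[[0,0,0],0]]'

```text
time_s: 7.8
tcp_pos: [0.6432, -0.1106, 0.2216]
ee_rot: [-1.144, 1.295, -1.284]
contact_force: [0.1, 0.1, -3.0]
opening: 0.0622
```

Run:
```python
from h import *
p,d=manip.get_image("side"); np.savez("side4.npz",p=p,d=d)
to(.642,-.1085,.0665)
X=cloud("side",d); m=(np.hypot(X[...,0]-.6414,X[...,1]+.110)<.034); m&=X[...,2]>.06
hsv=cv2.cvtColor(p,cv2.COLOR_BGR2HSV); m&=(hsv[...,1]>110)&(hsv[...,0]<14)
print(m.sum(),np.percentile(X[m][:,2],[90,97,99,100]).round(4))
```

```text
t 7.85 g [ 0.6436 -0.1089  0.0664] jaw -6.4 op 0.0623 F [-0.1 -0.6 -2.5] ydir [ 0.003  0.011 -1.   ]
 world d [-0.2  0.   0. ] tool now [-0.02 -0.01 -0.16] tool after turn [-0.02 -0.01 -0.16] turn 0 xaxis [-0.11 -0.99 -0.01] zaxis [ 0.99 -0.11  0.  ]
304 [0.0921 0.116  0.1216 0.1379]
```

Request:
send_rows --targets '[[[0,0.35,-0.1],0],[[0,0,0],0],[[0,0,0],0],[[0,0,0],0],[[0,0,0],0]]'

```text
time_s: 8.27
tcp_pos: [0.6433, -0.1106, 0.2196]
ee_rot: [-1.142, 1.293, -1.286]
contact_force: [-3.2, 0.5, 10.8]
opening: 0.0628
```

Contact (force rose by about 13 N). Release, then lift.

Request:
send_rows --targets '[[[0,0,0],0],[[0,0,0],0],[[0,0,0],0],[[0,0,0],0],[[0,0,0],0]]' --jaw -1

```text
time_s: 8.68
tcp_pos: [0.6432, -0.1105, 0.2181]
ee_rot: [-1.143, 1.293, -1.285]
contact_force: [0.2, -0.1, -0.1]
opening: 0.0854
```

Request:
send_rows --targets '[[[0,0,0],0],[[0,-1,0],0],[[0,-2,0],0],[[0,-2.5,0],0],[[0,-2.5,0],0]]'

```text
time_s: 9.1
tcp_pos: [0.6414, -0.111, 0.2968]
ee_rot: [-1.15, 1.3, -1.281]
contact_force: [-0.9, 0.4, 0.2]
opening: 0.0855
```

Request:
send_rows --targets '[[[0,-2.5,0],0],[[1.5,0,0],0],[[3.5,0,-0.3],0],[[3.5,0,-0.3],0],[[3.5,0,-0.3],0]]'

```text
time_s: 9.52
tcp_pos: [0.6224, -0.2249, 0.3322]
ee_rot: [-1.145, 1.282, -1.274]
contact_force: [1.3, 0.4, 0.5]
opening: 0.085
```

Run:
```python
from h import *
to(.6118,-.3135,.15,22)
```

```text
t 9.52 g [ 0.6237 -0.2228  0.1773] jaw -5.7 op 0.085 F [1.3 0.4 0.5] ydir [ 0.008  0.014 -1.   ]
 world d [-1.2 -9.1 -2.7] tool now [ 9.18  2.59 -0.31] tool after turn [ 7.99  2.59 -4.53] turn -0.483 xaxis [-0.1  -1.   -0.01] zaxis [ 1.   -0.1   0.01]
```

Request:
send_rows --targets '[[[2.5,0.5,0],-0.12],[[2.5,0.5,-0.5],-0.12],[[1.8,0.5,-0.8],-0.12],[[0.6,0.5,-0.5],-0.12],[[0,0,0],0]]'

```text
time_s: 9.93
tcp_pos: [0.6021, -0.3141, 0.3148]
ee_rot: [-1.357, 0.91, -0.918]
contact_force: [-0.6, 0.0, -0.2]
opening: 0.0855
```

Request:
send_rows --targets '[[[0,0,0],0],[[0,0,0],0],[[0,0,0],0],[[0,0,0],0],[[0,0,0],0]]'

```text
time_s: 10.35
tcp_pos: [0.6033, -0.3116, 0.3171]
ee_rot: [-1.351, 0.918, -0.928]
contact_force: [0.1, 0.1, -0.0]
opening: 0.0853
```

Run:
```python
from h import *
to(.6118,-.3135,.036,22)
```

```text
t 10.35 g [ 0.6054 -0.3103  0.1621] jaw 21.8 op 0.0853 F [ 0.1  0.1 -0. ] ydir [ 0.013  0.008 -1.   ]
 world d [  0.6  -0.3 -12.6] tool now [ 0.57 12.62  0.29] tool after turn [ 0.57 12.62  0.28] turn -0.004 xaxis [ 0.37 -0.93 -0.  ] zaxis [0.93 0.37 0.02]
```

Request:
send_rows --targets '[[[0.3,2,0.2],0],[[0.3,2,0.1],0],[[0,2,0],0],[[0,2,0],0],[[0,1,0],0]]'

```text
time_s: 10.77
tcp_pos: [0.6132, -0.3119, 0.2285]
ee_rot: [-1.348, 0.911, -0.934]
contact_force: [1.0, 0.3, -0.1]
opening: 0.0854
```

Run:
```python
from h import *
to(.6118,-.3135,.036,22)
```

```text
t 10.77 g [ 0.6164 -0.311   0.0735] jaw 21.8 op 0.0854 F [ 1.   0.3 -0.1] ydir [ 0.021  0.006 -1.   ]
 world d [-0.5 -0.3 -3.8] tool now [ 0.06  3.74 -0.6 ] tool after turn [ 0.05  3.74 -0.6 ] turn -0.004 xaxis [ 0.37 -0.93  0.  ] zaxis [0.93 0.37 0.02]
```

Request:
send_rows --targets '[[[0,1,-0.5],0],[[0.1,1.2,-0.1],0],[[0,1,0],0],[[0,0,0],0],[[0,0,0],0]]'

```text
time_s: 11.18
tcp_pos: [0.6087, -0.3138, 0.1929]
ee_rot: [-1.348, 0.913, -0.933]
contact_force: [-0.8, 0.1, -0.1]
opening: 0.0852
```

Run:
```python
from h import *
to(.6118,-.3135,.036,22)
```

```text
t 11.18 g [ 0.6117 -0.3128  0.038 ] jaw 21.8 op 0.0852 F [-0.8  0.1 -0.1] ydir [ 0.019  0.007 -1.   ]
 world d [ 0.  -0.1 -0.2] tool now [ 0.07  0.2  -0.02] tool after turn [ 0.07  0.2  -0.02] turn -0.004 xaxis [ 0.37 -0.93  0.  ] zaxis [0.93 0.37 0.02]
```

Request:
send_rows --targets '[[[0,0,0],0],[[0,0,0],0],[[0,0,0],0],[[0,0,0],0],[[0,0,0],0]]' --jaw 1 --grip_force 30

```text
time_s: 11.6
tcp_pos: [0.6095, -0.3143, 0.1957]
ee_rot: [-1.348, 0.91, -0.936]
contact_force: [0.1, 0.4, -1.0]
opening: 0.0525
```

Request:
send_rows --targets '[[[0,0,0],0],[[0,0,0],0],[[0,0,0],0],[[0,-1,0],0],[[0,-2,0],0]]'

```text
time_s: 12.02
tcp_pos: [0.6078, -0.3137, 0.2235]
ee_rot: [-1.349, 0.914, -0.931]
contact_force: [0.1, -0.6, -0.3]
opening: 0.0522
```

Run:
```python
from h import *
to(.655,.0168,.16)
```

```text
t 12.02 g [ 0.6106 -0.3125  0.0685] jaw 21.8 op 0.0522 F [ 0.1 -0.6 -0.3] ydir [ 0.018  0.008 -1.   ]
 world d [ 4.4 32.9  9.1] tool now [-28.94  -8.81  16.51] tool after turn [-28.94  -8.81  16.51] turn 0 xaxis [ 0.37 -0.93 -0.  ] zaxis [0.93 0.37 0.02]
```

Request:
send_rows --targets '[[[0,-3,0],0],[[0,-3,0],0],[[0,-3,0],0],[[0,-2.5,0],0],[[0,-1,0],0]]'

```text
time_s: 12.43
tcp_pos: [0.6046, -0.3147, 0.3578]
ee_rot: [-1.349, 0.915, -0.932]
contact_force: [0.0, 0.0, -0.8]
opening: 0.0526
```

Request:
send_rows --targets '[[[-1.3,0,0.7],0],[[-2.2,0,1.2],0],[[-3,0,1.7],0],[[-3,0,1.7],0],[[-3,0,1.7],0]]'

```text
time_s: 12.85
tcp_pos: [0.6213, -0.1755, 0.3621]
ee_rot: [-1.347, 0.92, -0.947]
contact_force: [2.1, 0.1, -0.3]
opening: 0.0525
```

Request:
send_rows --targets '[[[-3,0,1.7],0],[[-3,0,1.7],0],[[-3,0,1.7],0],[[-2.2,0,1.2],0],[[-1.3,0,0.7],0]]'

```text
time_s: 13.27
tcp_pos: [0.6406, -0.0188, 0.3597]
ee_rot: [-1.349, 0.92, -0.938]
contact_force: [0.2, 0.4, -1.5]
opening: 0.0522
```

Request:
send_rows --targets '[[[0,0,0],0],[[0,0,0],0],[[0,0,0],0],[[0,0,0],0],[[0,0,0],0]]'

```text
time_s: 13.68
tcp_pos: [0.6397, -0.0137, 0.3572]
ee_rot: [-1.352, 0.919, -0.93]
contact_force: [0.2, -0.0, -0.7]
opening: 0.0525
```

Run:
```python
from h import *
to(.655,.0170,.062)
```

```text
t 13.68 g [ 0.6416 -0.0128  0.2023] jaw 21.7 op 0.0525 F [ 0.2 -0.  -0.7] ydir [ 0.012  0.006 -1.   ]
 world d [  1.3   3.  -14. ] tool now [-2.25 14.06  2.15] tool after turn [-2.25 14.06  2.15] turn 0 xaxis [ 0.37 -0.93 -0.  ] zaxis [0.93 0.37 0.01]
```

Request:
send_rows --targets '[[[-1.2,0,1.2],0],[[-1.1,1.5,0.9],0],[[0,2.5,0],0],[[0,2.5,0],0],[[0,2.5,0],0]]'

```text
time_s: 14.1
tcp_pos: [0.6544, 0.0149, 0.2684]
ee_rot: [-1.344, 0.916, -0.94]
contact_force: [0.1, 0.2, -1.0]
opening: 0.0527
```

Request:
send_rows --targets '[[[0,1.8,0],0],[[0,0.8,0],0],[[0,0,0],0],[[0,0,0],0],[[0,0,0],0]]'

```text
time_s: 14.52
tcp_pos: [0.6536, 0.0156, 0.2335]
ee_rot: [-1.35, 0.923, -0.937]
contact_force: [0.6, 0.1, -1.0]
opening: 0.0526
```

Run:
```python
from h import *
to(.655,.0175,.055)
```

```text
t 14.52 g [0.6557 0.0165 0.0785] jaw 21.3 op 0.0526 F [ 0.6  0.1 -1. ] ydir [ 0.014  0.006 -1.   ]
 world d [-0.1  0.1 -2.3] tool now [-0.12  2.35 -0.06] tool after turn [-0.12  2.35 -0.06] turn 0 xaxis [ 0.36 -0.93 -0.  ] zaxis [0.93 0.36 0.01]
```

Request:
send_rows --targets '[[[-0.1,0.8,0],0],[[-0.1,0.8,0],0],[[0,0.4,0],0],[[0,0,0],0],[[0,0,0],0]]'

```text
time_s: 14.93
tcp_pos: [0.6541, 0.0179, 0.2148]
ee_rot: [-1.346, 0.92, -0.94]
contact_force: [0.8, 0.8, -1.6]
opening: 0.0524
```

Run:
```python
from h import *
to(.655,.0175,.053)
```

```text
t 14.93 g [0.657  0.0188 0.0598] jaw 21.3 op 0.0524 F [ 0.8  0.8 -1.6] ydir [ 0.019  0.006 -1.   ]
 world d [-0.2 -0.1 -0.7] tool now [ 0.05  0.68 -0.25] tool after turn [ 0.05  0.68 -0.25] turn 0 xaxis [ 0.36 -0.93  0.  ] zaxis [0.93 0.36 0.02]
```

Request:
send_rows --targets '[[[0.1,0.4,-0.3],0],[[0,0,0],0],[[0,0,0],0],[[0,0,0],0],[[0,0,0],0]]'

```text
time_s: 15.35
tcp_pos: [0.6517, 0.0154, 0.211]
ee_rot: [-1.346, 0.919, -0.94]
contact_force: [0.0, 0.9, -1.4]
opening: 0.0525
```

Request:
send_rows --targets '[[[0,0.35,0],0],[[0,0,0],0],[[0,0,0],0],[[0,0,0],0],[[0,0,0],0]]'

```text
time_s: 15.77
tcp_pos: [0.6525, 0.0156, 0.2084]
ee_rot: [-1.344, 0.917, -0.942]
contact_force: [-0.8, 0.5, -1.7]
opening: 0.0523
```

Run:
```python
from h import *
to(.655,.0175,.053)
```

```text
t 15.77 g [0.656  0.0166 0.0535] jaw 21.2 op 0.0523 F [-0.8  0.5 -1.7] ydir [ 0.022  0.007 -1.   ]
 world d [-0.1  0.1 -0. ] tool now [-0.12  0.05 -0.06] tool after turn [-0.12  0.05 -0.06] turn 0 xaxis [ 0.36 -0.93  0.  ] zaxis [0.93 0.36 0.02]
```

Request:
send_rows --targets '[[[-0.1,0.3,0],0],[[0,0,0],0],[[0,0,0],0],[[0,0,0],0],[[0,0,0],0]]'

```text
time_s: 16.18
tcp_pos: [0.6528, 0.0154, 0.2077]
ee_rot: [-1.343, 0.917, -0.944]
contact_force: [0.4, 0.5, -2.1]
opening: 0.0525
```

Request:
send_rows --targets '[[[0,0.35,0],0],[[0,0,0],0],[[0,0,0],0],[[0,0,0],0],[[0,0,0],0]]'

```text
time_s: 16.6
tcp_pos: [0.6532, 0.0152, 0.2057]
ee_rot: [-1.342, 0.916, -0.945]
contact_force: [0.7, -1.3, 2.3]
opening: 0.0523
```

Contact. Release, lift, and head for the sugar jar.

Request:
send_rows --targets '[[[0,0,0],0],[[0,0,0],0],[[0,0,0],0],[[0,0,0],0],[[0,0,0],0]]' --jaw -1

```text
time_s: 17.02
tcp_pos: [0.6531, 0.0153, 0.205]
ee_rot: [-1.343, 0.917, -0.944]
contact_force: [-0.3, 0.2, 0.3]
opening: 0.0853
```

Request:
send_rows --targets '[[[0,0,0],0],[[0,-1,0],0],[[0,-2.5,0],0],[[0,-3,0],0],[[0,-3,0],0]]'

```text
time_s: 17.43
tcp_pos: [0.649, 0.0148, 0.2981]
ee_rot: [-1.35, 0.925, -0.939]
contact_force: [1.2, -0.3, 0.1]
opening: 0.0852
```

Request:
send_rows --targets '[[[0,-2,0],0.12],[[-1.5,0,0],0.12],[[-2.5,0,-1],0.12],[[-3.5,0,-1.5],0],[[-3.5,0,-1.5],0]]'

```text
time_s: 17.85
tcp_pos: [0.604, 0.1162, 0.3316]
ee_rot: [-1.176, 1.203, -1.233]
contact_force: [1.6, 0.2, -0.1]
opening: 0.0853
```

Run:
```python
from h import *
to(.474,.3145,.16,0)
for n in("top","side"):
    p,d=manip.get_image(n); np.savez(f"{n}5.npz",p=p,d=d)
    cv2.imwrite(f"pics/{n}5.png",p)
a=np.load("top5.npz")["p"][70:230,230:430]; b=np.load("side5.npz")["p"][130:260,280:460]
cv2.imwrite("pics/c5.png",np.hstack([cv2.resize(a,(500,400)),cv2.resize(b,(300,217))[:,:] if 0 else cv2.resize(b,(300,400))]))
```

```text
t 17.85 g [0.6085 0.1168 0.1767] jaw -1.1 op 0.0853 F [ 1.6  0.2 -0.1] ydir [ 0.029  0.004 -1.   ]
 world d [-13.5  19.8  -1.7] tool now [-19.51   1.35 -13.86] tool after turn [-19.77   1.35 -13.49] turn -0.019 xaxis [-0.02 -1.   -0.  ] zaxis [ 1.   -0.02  0.03]
```

View pics/c5.png

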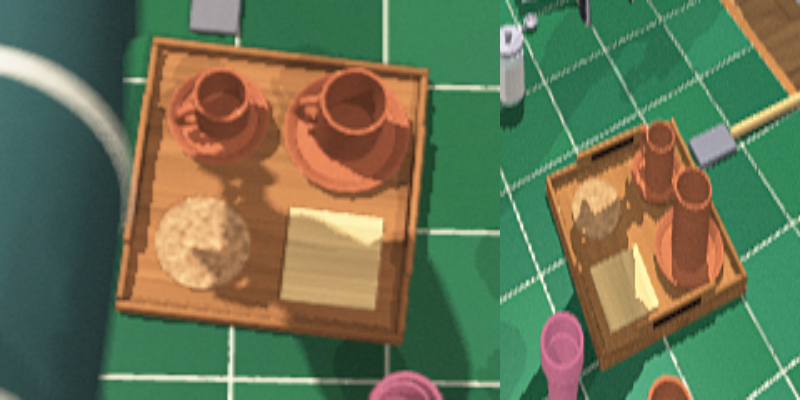

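Both cups stand on their saucers, big at crop (350,100) and small at (225,100). I'll check how well they are centred while moving on.

```bash
cat > fit.py <<'E'
from h import *
import scipy.optimize as so, sys
def rim(P,c0,h,r,cut=None):
    m=(np.hypot(P[...,0]-c0[0],P[...,1]-c0[1])<r+.012)&(P[...,2]>h-.006)&(P[...,2]<h+.009); X=P[m]
    f=lambda c:np.hypot(X[:,0]-c[0],X[:,1]-c[1])-r
    s=so.least_squares(f,c0,loss="soft_l1",f_scale=.0015); return s.x.round(4),len(X),np.percentile(X[:,2],[10,90]).round(3)
E
python3 - <<'E'
from fit import *
P=cloud("top",np.load("top5.npz")["d"]);Q=cloud("side",np.load("side5.npz")["d"])
for n,c,h,r in(("big->ls .6414 -.1072",(.6414,-.1072),.094,.030),("small->ss .654 .0182",(.654,.0182),.07,.025)):
    print(n,"top",rim(P,c,h,r),"side",rim(Q,c,h,r))
E
```

```text
big->ls .6414 -.1072 top (array([ 0.6424, -0.1064]), 172, array([0.091, 0.095])) side (array([ 0.6424, -0.1106]), 87, array([0.089, 0.093]))
small->ss .654 .0182 top (array([0.6558, 0.0152]), 148, array([0.066, 0.071])) side (array([0.6553, 0.0107]), 56, array([0.065, 0.069]))
```

Request:
send_rows --targets '[[[-3.3,0,-2.2],0],[[-3.3,0,-2.2],0],[[-3.3,0,-2.2],0],[[-3,0,-2],0],[[-2,0,-1.4],0]]'

```text
time_s: 18.37
tcp_pos: [0.5042, 0.2694, 0.3336]
ee_rot: [-1.173, 1.2, -1.231]
contact_force: [0.1, 0.4, 0.2]
opening: 0.0854
```

Request:
send_rows --targets '[[[-1,0,-0.7],0],[[0,0,0],0],[[0,0,0],0],[[0,0,0],0],[[0,0,0],0]]'

```text
time_s: 18.78
tcp_pos: [0.4938, 0.2846, 0.3366]
ee_rot: [-1.174, 1.195, -1.222]
contact_force: [-0.4, -0.2, -1.1]
opening: 0.0853
```

Run:
```python
from h import *
to(.474,.3145,.16,0)
```

```text
t 18.78 g [0.4989 0.2862 0.1817] jaw -0.4 op 0.0853 F [-0.4 -0.2 -1.1] ydir [ 0.033  0.01  -0.999]
 world d [-2.5  2.8 -2.2] tool now [-2.79  2.11 -2.58] tool after turn [-2.81  2.11 -2.56] turn -0.007 xaxis [-0.01 -1.   -0.01] zaxis [ 1.   -0.01  0.03]
```

Request:
send_rows --targets '[[[-1.4,0,-1.3],0],[[-1.4,0.5,-1.2],0],[[0,0.5,0],0],[[0,0,0],0],[[0,0,0],0]]'

```text
time_s: 19.2
tcp_pos: [0.4726, 0.3083, 0.3265]
ee_rot: [-1.168, 1.2, -1.231]
contact_force: [-0.6, -0.2, -0.3]
opening: 0.0855
```

Run:
```python
from h import *
to(.4735,.314,.043,0)
```

```text
t 19.2 g [0.4781 0.3097 0.1716] jaw -1.0 op 0.0855 F [-0.6 -0.2 -0.3] ydir [ 0.035  0.009 -0.999]
 world d [ -0.5   0.4 -12.9] tool now [-0.3  12.84 -0.91] tool after turn [-0.32 12.84 -0.91] turn -0.017 xaxis [-0.02 -1.   -0.01] zaxis [ 1.   -0.02  0.04]
```

Request:
send_rows --targets '[[[-0.3,1.5,-0.5],0],[[-0.1,2,-0.4],0],[[0,2,0],0],[[0,1.5,0],0],[[0,0,0],0]]'

```text
time_s: 19.62
tcp_pos: [0.4705, 0.3087, 0.2562]
ee_rot: [-1.161, 1.203, -1.238]
contact_force: [0.8, -0.8, -1.3]
opening: 0.0855
```

Run:
```python
from h import *
to(.4735,.314,.043,0)
```

```text
t 19.62 g [0.4766 0.3102 0.1014] jaw -1.4 op 0.0855 F [ 0.8 -0.8 -1.3] ydir [ 0.04   0.01  -0.999]
 world d [-0.3  0.4 -5.8] tool now [-0.31  5.82 -0.55] tool after turn [-0.32  5.82 -0.55] turn -0.025 xaxis [-0.02 -1.   -0.01] zaxis [ 1.   -0.02  0.04]
```

Request:
send_rows --targets '[[[-0.3,1.5,-0.4],0],[[-0.1,1.8,-0.2],0],[[0,1.5,0],0],[[0,0.4,0],0],[[0,0,0],0]]'

```text
time_s: 20.03
tcp_pos: [0.4708, 0.3104, 0.2062]
ee_rot: [-1.155, 1.205, -1.244]
contact_force: [-0.6, -0.0, 0.2]
opening: 0.0854
```

Run:
```python
from h import *
to(.4735,.314,.043,0)
```

```text
t 20.03 g [0.4775 0.312  0.0513] jaw -1.8 op 0.0854 F [-0.6 -0.   0.2] ydir [ 0.043  0.01  -0.999]
 world d [-0.4  0.2 -0.8] tool now [-0.18  0.82 -0.44] tool after turn [-0.19  0.82 -0.44] turn -0.031 xaxis [-0.03 -1.   -0.01] zaxis [ 1.   -0.03  0.04]
```

Request:
send_rows --targets '[[[-0.2,0.5,-0.4],0],[[0,0.2,0],0],[[0,0,0],0],[[0,0,0],0],[[0,0,0],0]]'

```text
time_s: 20.45
tcp_pos: [0.4684, 0.3126, 0.2023]
ee_rot: [-1.15, 1.204, -1.244]
contact_force: [0.6, -0.3, 0.1]
opening: 0.0854
```

Run:
```python
from h import *
to(.4735,.314,.043,0)
```

```text
t 20.45 g [0.4756 0.3146 0.0475] jaw -1.8 op 0.0854 F [ 0.6 -0.3  0.1] ydir [ 0.047  0.012 -0.999]
 world d [-0.2 -0.1 -0.4] tool now [ 0.07  0.44 -0.23] tool after turn [ 0.06  0.44 -0.23] turn -0.032 xaxis [-0.03 -1.   -0.01] zaxis [ 1.   -0.03  0.05]
```

Request:
send_rows --targets '[[[0,0.5,-0.2],0],[[0,0,0],0],[[0,0,0],0],[[0,0,0],0],[[0,0,0],0]]'

```text
time_s: 20.87
tcp_pos: [0.4666, 0.313, 0.1975]
ee_rot: [-1.149, 1.204, -1.244]
contact_force: [-0.3, -0.5, -0.4]
opening: 0.0856
```

Request:
send_rows --targets '[[[0,0,0],0],[[0,0,0],0],[[0,0,0],0],[[0,0,0],0],[[0,0,0],0]]' --jaw 1 --grip_force 45

```text
time_s: 21.28
tcp_pos: [0.4669, 0.313, 0.1981]
ee_rot: [-1.148, 1.204, -1.244]
contact_force: [0.3, 0.7, -0.5]
opening: 0.0591
```

Run:
```python
from h import *
to(.4735,.314,.043,0)
```

```text
t 21.28 g [0.4744 0.3151 0.0433] jaw -1.8 op 0.0591 F [ 0.3  0.7 -0.5] ydir [ 0.048  0.014 -0.999]
 world d [-0.1 -0.1 -0. ] tool now [ 0.11  0.02 -0.09] tool after turn [ 0.11  0.02 -0.09] turn -0.032 xaxis [-0.03 -1.   -0.02] zaxis [ 1.   -0.03  0.05]
```

Request:
send_rows --targets '[[[0,0,0],0],[[0,-1,0],0],[[0,-2,0],0],[[0,-3,0],0],[[0,-3,0],0]]'

```text
time_s: 21.7
tcp_pos: [0.4608, 0.3104, 0.2861]
ee_rot: [-1.16, 1.207, -1.246]
contact_force: [0.9, 0.5, -2.4]
opening: 0.0588
```

Request:
send_rows --targets '[[[1,-1,0.1],0],[[2,0,0.2],0],[[3,0,0.4],0],[[3.5,0,0.5],0],[[3.5,0,0.5],0]]'

```text
time_s: 22.12
tcp_pos: [0.4723, 0.1816, 0.3033]
ee_rot: [-1.154, 1.197, -1.235]
contact_force: [2.3, -0.2, -2.6]
opening: 0.0595
```

Request:
send_rows --targets '[[[3.5,0,0.5],0],[[3.5,0,0.5],0],[[3.5,0,0.5],0],[[3.5,0,0.5],0],[[3.5,0,0.5],0]]'

```text
time_s: 22.53
tcp_pos: [0.4909, -0.0044, 0.3021]
ee_rot: [-1.154, 1.197, -1.233]
contact_force: [1.5, 1.0, -2.9]
opening: 0.0593
```

Request:
send_rows --targets '[[[3,0,0.5],0],[[2,0,0.3],0],[[1,0,0.1],0],[[0,0,0],0],[[0,0,0],0]]'

```text
time_s: 22.95
tcp_pos: [0.4955, -0.0784, 0.3017]
ee_rot: [-1.15, 1.206, -1.245]
contact_force: [0.4, 0.2, -2.7]
opening: 0.0591
```

Run:
```python
from h import *
to(.517,-.0943,.07)
```

```text
t 22.95 g [ 0.5025 -0.0764  0.1469] jaw -1.9 op 0.0591 F [ 0.4  0.2 -2.7] ydir [ 0.045  0.013 -0.999]
 world d [ 1.4 -1.8 -7.7] tool now [1.85 7.72 1.16] tool after turn [1.85 7.72 1.16] turn 0 xaxis [-0.03 -1.   -0.01] zaxis [ 1.   -0.03  0.04]
```

Request:
send_rows --targets '[[[0.9,1,0.6],0],[[0.9,2,0.5],0],[[0,2,0],0],[[0,1.5,0],0],[[0,0,0],0]]'

```text
time_s: 23.37
tcp_pos: [0.5088, -0.0926, 0.2356]
ee_rot: [-1.15, 1.203, -1.241]
contact_force: [-1.5, 0.4, -2.7]
opening: 0.0593
```

Run:
```python
from h import *
to(.517,-.0943,.062)
```

```text
t 23.37 g [ 0.5161 -0.0903  0.0808] jaw -1.7 op 0.0593 F [-1.5  0.4 -2.7] ydir [ 0.047  0.015 -0.999]
 world d [ 0.1 -0.4 -1.9] tool now [0.43 1.88 0.01] tool after turn [0.43 1.88 0.01] turn 0 xaxis [-0.03 -1.   -0.02] zaxis [ 1.   -0.03  0.05]
```

Request:
send_rows --targets '[[[0.4,0.6,0],0],[[0.1,0.7,0],0],[[0,0.4,0],0],[[0,0,0],0],[[0,0,0],0]]'

```text
time_s: 23.78
tcp_pos: [0.5097, -0.0956, 0.2189]
ee_rot: [-1.15, 1.2, -1.238]
contact_force: [-0.1, -0.2, -1.4]
opening: 0.0594
```

Run:
```python
from h import *
to(.517,-.0943,.057)
```

```text
t 23.78 g [ 0.5171 -0.0932  0.0641] jaw -1.5 op 0.0594 F [-0.1 -0.2 -1.4] ydir [ 0.048  0.016 -0.999]
 world d [-0.  -0.1 -0.7] tool now [ 0.13  0.7  -0.04] tool after turn [ 0.13  0.7  -0.04] turn 0 xaxis [-0.02 -1.   -0.02] zaxis [ 1.   -0.03  0.05]
```

Request:
send_rows --targets '[[[0.1,0.45,0],0],[[0,0,0],0],[[0,0,0],0],[[0,0,0],0],[[0,0,0],0]]'

```text
time_s: 24.2
tcp_pos: [0.5104, -0.0965, 0.2153]
ee_rot: [-1.148, 1.198, -1.239]
contact_force: [1.2, -0.4, -3.4]
opening: 0.0591
```

Request:
send_rows --targets '[[[0,0.35,0],0],[[0,0,0],0],[[0,0,0],0],[[0,0,0],0],[[0,0,0],0]]'

```text
time_s: 24.62
tcp_pos: [0.5108, -0.0965, 0.212]
ee_rot: [-1.147, 1.198, -1.239]
contact_force: [-1.3, -0.6, 2.0]
opening: 0.059
```

Contact at the expected height. Release, lift, and go to the milk jug.

Request:
send_rows --targets '[[[0,0,0],0],[[0,0,0],0],[[0,0,0],0],[[0,0,0],0],[[0,0,0],0]]' --jaw -1

```text
time_s: 25.03
tcp_pos: [0.5111, -0.0965, 0.2121]
ee_rot: [-1.147, 1.197, -1.24]
contact_force: [0.6, -0.3, 0.1]
opening: 0.0857
```

Request:
send_rows --targets '[[[0,0,0],0],[[0,-1,0],0],[[0,-2.5,0.1],0],[[0,-3,0.1],0],[[0,-3,0.1],0]]'

```text
time_s: 25.45
tcp_pos: [0.5074, -0.0981, 0.3066]
ee_rot: [-1.154, 1.205, -1.236]
contact_force: [0.3, -0.4, -0.5]
opening: 0.0858
```

Request:
send_rows --targets '[[[0,-2,0],0.1],[[1.5,0,-1],0.1],[[3,0,-2],0.07],[[3,0,-2],0],[[3,0,-2],0]]'

```text
time_s: 25.87
tcp_pos: [0.4146, -0.1808, 0.3318]
ee_rot: [-0.994, 1.396, -1.431]
contact_force: [0.6, -0.6, -0.6]
opening: 0.0851
```

Run:
```python
from fit import *
to(.358,-.3015,.15,-17.3)
p,d=manip.get_image("top"); np.savez("top6.npz",p=p,d=d); P=cloud("top",d)
m=(np.hypot(P[...,0]-.516,P[...,1]+.0946)<.05)&(P[...,2]>.076)&(P[...,2]<.09); X=P[m]
print("lid ctr",X.mean(0),"mid",(X.max(0)+X.min(0))/2,np.ptp(X,axis=0))
print("milk",rim(P,(.358,-.3),.075,.0265))
```

```text
t 25.87 g [ 0.4233 -0.1783  0.1771] jaw -17.2 op 0.0851 F [ 0.6 -0.6 -0.6] ydir [ 0.056  0.017 -0.998]
 world d [ -6.5 -12.3  -2.7] tool now [13.78  2.13 -2.72] tool after turn [13.79  2.13 -2.7 ] turn 0.001 xaxis [-0.29 -0.96 -0.03] zaxis [ 0.95 -0.3   0.05]
lid ctr [ 0.51959972 -0.09199114  0.08672641] mid [ 0.52059768 -0.09191867  0.08567781] [0.06025325 0.06090692 0.0086412 ]Traceback (most recent call last):
  File "<stdin>", line 6, in <module>
  File "fit.py", line 6, in rim
    s=so.least_squares(f,c0,loss="soft_l1",f_scale=.0015); return s.x.round(4),len(X),np.percentile(X[:,2],[10,90]).round(3)
                                                                                      ~~~~~~~~~~~~~^^^^^^^^^^^^^^^^
    return _quantile_unchecked(
        a, q, axis, out, overwrite_input, method, keepdims, weights)
    return _ureduce(a,
                    func=_quantile_ureduce_func,
    ...<5 lines>...
                    overwrite_input=overwrite_input,
                    method=method)
    r = func(a, **kwargs)
    result = _quantile(arr,
                       quantiles=q,
    ...<2 lines>...
                       out=out,
                       weights=wgt)
    slices_having_nans = np.isnan(arr[-1, ...])
                                  ~~~^^^^^^^^^
IndexError: index -1 is out of bounds for axis 0 with size 0
```

Run:
```python
from fit import *
P=cloud("top",np.load("top0.npz")["d"])
c=np.array([.358,-.3015])
for _ in range(10):
    dx=P[...,0]-c[0];dy=P[...,1]-c[1];a=np.degrees(np.arctan2(dy,dx));rr=np.hypot(dx,dy)
    off=np.abs((a-72.5+90)%180-90)
    m=(off>35)&(rr>.018)&(rr<.036)&(P[...,2]>.069)&(P[...,2]<.084); X=P[m]
    f=lambda c:np.hypot(X[:,0]-c[0],X[:,1]-c[1])-.0265
    c=so.least_squares(f,c,loss="soft_l1",f_scale=.001).x
print(c,m.sum())
c2=ray("top",458,238,.075);print(c2)
to(.358,-.3015,.15,-17.3)
```

```text
[ 0.35834261 -0.29890583] 80
[ 0.35774292 -0.29948156  0.075     ]
t 25.92 g [ 0.4179 -0.1826  0.1767] jaw -17.6 op 0.0856 F [-6.2 -9.3  0.4] ydir [ 0.054  0.016 -0.998]
 world d [ -6.  -11.9  -2.7] tool now [13.22  2.15 -2.24] tool after turn [13.2   2.15 -2.31] turn -0.005 xaxis [-0.3  -0.95 -0.03] zaxis [ 0.95 -0.3   0.05]
```

Request:
send_rows --targets '[[[2.8,0,-0.6],0],[[3,0,-0.6],0],[[3,0,-0.5],0],[[2,0,-0.4],0],[[1,0,-0.2],0]]'

```text
time_s: 26.33
tcp_pos: [0.3467, -0.2949, 0.3302]
ee_rot: [-0.986, 1.399, -1.436]
contact_force: [-0.5, 0.9, -0.1]
opening: 0.0857
```

Request:
send_rows --targets '[[[0,0,0],0],[[0,0,0],0],[[0,0,0],0],[[0,0,0],0],[[0,0,0],0]]'

```text
time_s: 26.75
tcp_pos: [0.3459, -0.2955, 0.3321]
ee_rot: [-0.983, 1.4, -1.439]
contact_force: [-0.8, -0.7, 0.4]
opening: 0.0854
```

Run:
```python
from h import *
to(.358,-.3015,.045,-17.3)
```

```text
t 26.75 g [ 0.3554 -0.2928  0.1774] jaw -17.8 op 0.0854 F [-0.8 -0.7  0.4] ydir [ 0.061  0.018 -0.998]
 world d [  0.3  -0.9 -13.2] tool now [ 1.22 13.21 -0.19] tool after turn [ 1.22 13.21 -0.2 ] turn -0.009 xaxis [-0.3  -0.95 -0.04] zaxis [ 0.95 -0.31  0.05]
```

Request:
send_rows --targets '[[[0.5,1.5,-0.1],0],[[0.4,2,-0.1],0],[[0,2,0],0],[[0,1.5,0],0],[[0,0,0],0]]'

```text
time_s: 27.17
tcp_pos: [0.3486, -0.2995, 0.2605]
ee_rot: [-0.984, 1.392, -1.435]
contact_force: [-0.2, 0.3, 0.1]
opening: 0.0852
```

Run:
```python
from h import *
to(.3583,-.3005,.045,-17.3)
p,d=manip.get_image("side"); np.savez("side7.npz",p=p,d=d)
cv2.imwrite("pics/s7.png",cv2.resize(p[160:340,240:440],None,fx=2.5,fy=2.5))
```

```text
t 27.17 g [ 0.3587 -0.2968  0.1058] jaw -17.4 op 0.0852 F [-0.2  0.3  0.1] ydir [ 0.065  0.018 -0.998]
 world d [-0.  -0.4 -6.1] tool now [ 0.58  6.06 -0.27] tool after turn [ 0.58  6.06 -0.27] turn -0.002 xaxis [-0.3  -0.95 -0.04] zaxis [ 0.95 -0.3   0.06]
```

View pics/s7.png

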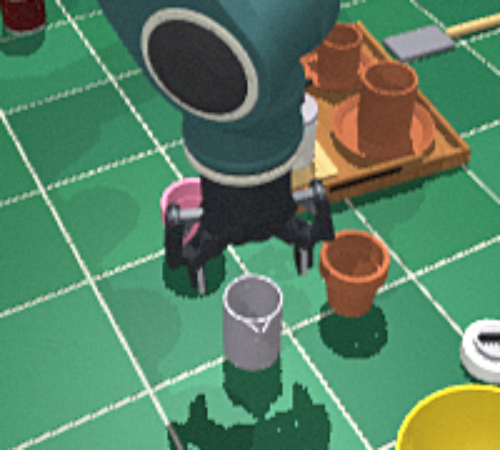

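The jug at crop (252,320) sits between the fingers, and the far finger clears the plant pot at (355,270). Going down.

Request:
send_rows --targets '[[[0.4,1.5,-0.2],0],[[0.1,2,-0.1],0],[[0,1.7,0],0],[[0,0.4,0],0],[[0,0,0],0]]'

```text
time_s: 27.63
tcp_pos: [0.3508, -0.3026, 0.2085]
ee_rot: [-0.982, 1.384, -1.436]
contact_force: [0.0, 0.1, 1.1]
opening: 0.0859
```

Run:
```python
from h import *
to(.3583,-.3005,.045,-17.3)
```

```text
t 27.63 g [ 0.3618 -0.3002  0.0539] jaw -17.2 op 0.0859 F [0.  0.1 1.1] ydir [ 0.071  0.015 -0.997]
 world d [-0.3 -0.  -0.9] tool now [ 0.17  0.86 -0.38] tool after turn [ 0.17  0.86 -0.38] turn 0.001 xaxis [-0.29 -0.96 -0.04] zaxis [ 0.95 -0.3   0.06]
```

Request:
send_rows --targets '[[[0.1,0.6,-0.4],0],[[0,0.4,0],0],[[0,0,0],0],[[0,0,0],0],[[0,0,0],0]]'

```text
time_s: 28.05
tcp_pos: [0.3482, -0.3025, 0.2011]
ee_rot: [-0.981, 1.379, -1.439]
contact_force: [0.3, 0.1, -0.5]
opening: 0.0853
```

Run:
```python
from h import *
to(.3583,-.3005,.045,-17.3)
```

```text
t 28.05 g [ 0.3598 -0.3004  0.0466] jaw -17.2 op 0.0853 F [ 0.3  0.1 -0.5] ydir [ 0.075  0.014 -0.997]
 world d [-0.2 -0.  -0.2] tool now [ 0.06  0.15 -0.15] tool after turn [ 0.06  0.15 -0.15] turn 0.002 xaxis [-0.29 -0.96 -0.04] zaxis [ 0.95 -0.29  0.07]
```

Request:
send_rows --targets '[[[0,0,-0.1],0],[[0,0,0],0],[[0,0,0],0],[[0,0,0],0],[[0,0,0],0]]' --jaw 1 --grip_force 35

```text
time_s: 28.47
tcp_pos: [0.347, -0.3024, 0.2025]
ee_rot: [-0.98, 1.379, -1.439]
contact_force: [0.4, -0.5, -1.4]
opening: 0.055
```

Request:
send_rows --targets '[[[0,0,0],0],[[0,0,0],0],[[0,0,0],0],[[0,0,0],0],[[0,0,0],0]]'

```text
time_s: 28.88
tcp_pos: [0.347, -0.3024, 0.2025]
ee_rot: [-0.98, 1.379, -1.439]
contact_force: [-1.5, 0.1, 1.3]
opening: 0.0555
```

Run:
```python
from h import *
to(.53,.0293,.2)
```

```text
t 28.88 g [ 0.3588 -0.3003  0.0479] jaw -17.2 op 0.0555 F [-1.5  0.1  1.3] ydir [ 0.076  0.014 -0.997]
 world d [17.1 33.  15.2] tool now [-37.04 -13.41   7.65] tool after turn [-37.04 -13.41   7.65] turn 0 xaxis [-0.29 -0.96 -0.04] zaxis [ 0.95 -0.29  0.07]
```

Request:
send_rows --targets '[[[0,-1,0],0],[[0,-2,0],0],[[0,-3,0.1],0],[[0,-3,0.2],0],[[0,-3,0.2],0]]'

```text
time_s: 29.3
tcp_pos: [0.3403, -0.3048, 0.3235]
ee_rot: [-0.985, 1.392, -1.433]
contact_force: [2.1, -0.3, -1.7]
opening: 0.0552
```

Request:
send_rows --targets '[[[0,-2,0.1],0],[[-1,-0.7,0.3],0],[[-2,0,0.5],0],[[-3,0,0.6],0],[[-3.5,0,0.7],0]]'

```text
time_s: 29.72
tcp_pos: [0.3847, -0.2254, 0.3666]
ee_rot: [-0.973, 1.391, -1.451]
contact_force: [1.1, -0.5, -2.4]
opening: 0.0552
```

Request:
send_rows --targets '[[[-3.5,0,0.7],0],[[-3.5,0,0.7],0],[[-3.5,0,0.7],0],[[-3.5,0,0.7],0],[[-3.5,0,0.7],0]]'

```text
time_s: 30.13
tcp_pos: [0.4725, -0.0635, 0.3796]
ee_rot: [-0.967, 1.392, -1.456]
contact_force: [0.7, -0.3, -1.5]
opening: 0.0554
```

Request:
send_rows --targets '[[[-3,0,0.6],0],[[-2,0,0.4],0],[[-1,0,0.2],0],[[0,0,0],0],[[0,0,0],0]]'

```text
time_s: 30.55
tcp_pos: [0.5045, -0.0013, 0.3854]
ee_rot: [-0.971, 1.386, -1.452]
contact_force: [-0.2, 0.0, -2.4]
opening: 0.0551
```

Run:
```python
from h import *
to(.5293,.0295,.07)
```

```text
t 30.55 g [5.167e-01 4.000e-04 2.309e-01] jaw -18.0 op 0.0551 F [-0.2  0.  -2.4] ydir [ 0.079  0.011 -0.997]
 world d [  1.3   2.9 -16.1] tool now [-2.59 16.17 -0.86] tool after turn [-2.59 16.17 -0.86] turn 0 xaxis [-0.31 -0.95 -0.03] zaxis [ 0.95 -0.31  0.07]
```

Request:
send_rows --targets '[[[-1.3,1,-0.4],0],[[-1.3,2,-0.4],0],[[0,2.5,0],0],[[0,2.5,0],0],[[0,2.5,0],0]]'

```text
time_s: 30.97
tcp_pos: [0.5127, 0.0239, 0.2821]
ee_rot: [-0.958, 1.385, -1.46]
contact_force: [0.2, 0.3, -2.3]
opening: 0.0551
```

Request:
send_rows --targets '[[[0,2,0],0],[[0,1.5,0],0],[[0,0.5,0],0],[[0,0,0],0],[[0,0,0],0]]'

```text
time_s: 31.38
tcp_pos: [0.5125, 0.0207, 0.2352]
ee_rot: [-0.963, 1.394, -1.465]
contact_force: [-0.6, 0.9, -1.9]
opening: 0.0554
```

Run:
```python
from h import *
to(.5293,.0295,.065)
```

```text
t 31.38 g [0.5248 0.0218 0.0807] jaw -18.9 op 0.0554 F [-0.6  0.9 -1.9] ydir [ 0.079  0.007 -0.997]
 world d [ 0.4  0.8 -1.6] tool now [-0.82  1.61  0.06] tool after turn [-0.82  1.61  0.06] turn 0 xaxis [-0.32 -0.95 -0.03] zaxis [ 0.94 -0.32  0.07]
```

Request:
send_rows --targets '[[[-0.8,0.5,0.1],0],[[-0.1,0.6,0],0],[[0,0.3,0],0],[[0,0,0],0],[[0,0,0],0]]'

```text
time_s: 31.8
tcp_pos: [0.5188, 0.0299, 0.2235]
ee_rot: [-0.958, 1.391, -1.466]
contact_force: [-0.3, -0.5, -1.6]
opening: 0.0554
```

Run:
```python
from h import *
to(.5293,.0295,.062)
```

```text
t 31.8 g [0.5318 0.0312 0.069 ] jaw -18.9 op 0.0554 F [-0.3 -0.5 -1.6] ydir [ 0.084  0.008 -0.996]
 world d [-0.3 -0.2 -0.7] tool now [ 0.26  0.68 -0.24] tool after turn [ 0.26  0.68 -0.24] turn 0 xaxis [-0.32 -0.95 -0.03] zaxis [ 0.94 -0.32  0.08]
```

Request:
send_rows --targets '[[[0.25,0.4,-0.3],0],[[0,0,0],0],[[0,0,0],0],[[0,0,0],0],[[0,0,0],0]]'

```text
time_s: 32.22
tcp_pos: [0.5151, 0.0282, 0.2193]
ee_rot: [-0.958, 1.391, -1.466]
contact_force: [0.2, 0.0, -2.3]
opening: 0.0553
```

Run:
```python
from h import *
to(.5293,.0295,.062)
p,d=manip.get_image("side"); cv2.imwrite("pics/s8.png",cv2.resize(p[110:250,270:450],None,fx=3.5,fy=3.5))
```

```text
t 32.22 g [0.5282 0.0294 0.0648] jaw -18.9 op 0.0553 F [ 0.2  0.  -2.3] ydir [ 0.085  0.008 -0.996]
 world d [ 0.1  0.  -0.3] tool now [-0.03  0.29  0.08] tool after turn [-0.03  0.29  0.08] turn 0 xaxis [-0.32 -0.95 -0.03] zaxis [ 0.94 -0.32  0.08]
```

View pics/s8.png

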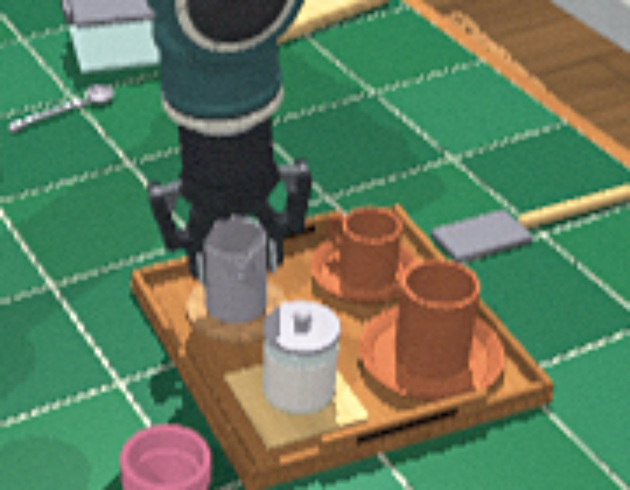

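The jug at crop (235,270) hangs just above the cork, upright. Last few mm.

Request:
send_rows --targets '[[[0,0.35,0.05],0],[[0,0,0],0],[[0,0,0],0],[[0,0,0],0],[[0,0,0],0]]'

```text
time_s: 32.68
tcp_pos: [0.5162, 0.028, 0.2165]
ee_rot: [-0.957, 1.392, -1.466]
contact_force: [-2.5, 0.5, 3.4]
opening: 0.055
```

Request:
send_rows --targets '[[[0,0.25,0],0],[[0,0,0],0],[[0,0,0],0],[[0,0,0],0],[[0,0,0],0]]'

```text
time_s: 33.1
tcp_pos: [0.5171, 0.0281, 0.2163]
ee_rot: [-0.954, 1.392, -1.465]
contact_force: [-0.1, 0.6, -2.4]
opening: 0.0554
```

Request:
send_rows --targets '[[[0,0.3,-0.1],0],[[0,0,0],0],[[0,0,0],0],[[0,0,0],0],[[0,0,0],0]]'

```text
time_s: 33.52
tcp_pos: [0.5181, 0.0282, 0.2156]
ee_rot: [-0.948, 1.39, -1.466]
contact_force: [-0.1, -0.5, -1.3]
opening: 0.0551
```

Request:
send_rows --targets '[[[0,0.35,-0.1],0],[[0,0,0],0],[[0,0,0],0],[[0,0,0],0],[[0,0,0],0]]'

```text
time_s: 33.93
tcp_pos: [0.5186, 0.0282, 0.2146]
ee_rot: [-0.945, 1.389, -1.466]
contact_force: [-0.1, -0.9, 2.8]
opening: 0.0556
```

Run:
```python
from h import *
to(.5293,.0295,.062)
```

```text
t 33.93 g [0.5332 0.0303 0.0603] jaw -19.1 op 0.0556 F [-0.1 -0.9  2.8] ydir [ 0.095  0.014 -0.995]
 world d [-0.4 -0.1  0.2] tool now [ 0.19 -0.21 -0.33] tool after turn [ 0.19 -0.21 -0.33] turn 0 xaxis [-0.32 -0.95 -0.04] zaxis [ 0.94 -0.33  0.09]
```

Touching, but about 3–4 mm too far in +x. Lift slightly, shift back, set down again.

Request:
send_rows --targets '[[[0.1,-0.5,-0.2],0],[[0.1,0,-0.3],0],[[0,0,0],0],[[0,0,0],0],[[0,0,0],0]]'

```text
time_s: 34.35
tcp_pos: [0.5115, 0.0279, 0.2185]
ee_rot: [-0.947, 1.39, -1.466]
contact_force: [0.5, 0.3, -1.6]
opening: 0.0555
```

Run:
```python
from h import *
to(.529,.0295,.062)
```

```text
t 34.35 g [0.5259 0.0299 0.0642] jaw -19.0 op 0.0555 F [ 0.5  0.3 -1.6] ydir [ 0.093  0.013 -0.996]
 world d [ 0.3 -0.  -0.2] tool now [-0.05  0.25  0.29] tool after turn [-0.05  0.25  0.29] turn 0 xaxis [-0.32 -0.95 -0.04] zaxis [ 0.94 -0.33  0.08]
```

Request:
send_rows --targets '[[[0,0.45,0.1],0],[[0,0,0],0],[[0,0,0],0],[[0,0,0],0],[[0,0,0],0]]'

```text
time_s: 34.77
tcp_pos: [0.5133, 0.0274, 0.2144]
ee_rot: [-0.946, 1.391, -1.465]
contact_force: [-4.1, -1.1, 10.5]
opening: 0.0548
```

Run:
```python
from h import *
to(.529,.0295,.062)
```

```text
t 34.77 g [0.5276 0.0296 0.0601] jaw -19.1 op 0.0548 F [-4.1 -1.1 10.5] ydir [ 0.092  0.014 -0.996]
 world d [ 0.1 -0.   0.2] tool now [-0.04 -0.18  0.15] tool after turn [-0.04 -0.18  0.15] turn 0 xaxis [-0.32 -0.95 -0.04] zaxis [ 0.94 -0.33  0.08]
```

Firm contact (about 12 N) and well centred. Release, lift, and back off clear of both views.

Request:
send_rows --targets '[[[0,0,0],0],[[0,0,0],0],[[0,0,0],0],[[0,0,0],0],[[0,0,0],0]]' --jaw -1

```text
time_s: 35.18
tcp_pos: [0.5139, 0.0273, 0.2137]
ee_rot: [-0.946, 1.391, -1.465]
contact_force: [0.4, 0.4, -0.5]
opening: 0.0857
```

Request:
send_rows --targets '[[[0,0,0],0],[[0,-1,0],0],[[0,-2,0.1],0],[[0,-3,0.2],0],[[0,-3,0.2],0]]'

```text
time_s: 35.6
tcp_pos: [0.5085, 0.0241, 0.3028]
ee_rot: [-0.956, 1.397, -1.465]
contact_force: [-0.0, 0.1, -0.1]
opening: 0.0857
```

Request:
send_rows --targets '[[[0,-3,0],0],[[-2,-1,0],0],[[-3.5,0,0],0],[[-3.5,0,0],0],[[-3.5,0,0],0]]'

```text
time_s: 36.02
tcp_pos: [0.546, 0.137, 0.3617]
ee_rot: [-0.936, 1.399, -1.476]
contact_force: [1.0, -0.6, 0.5]
opening: 0.0853
```

Request:
send_rows --targets '[[[-3.5,0,0],0],[[-3.5,0,0],0],[[-2,0,0],0],[[0,0,0],0],[[0,0,0],0]]'

```text
time_s: 36.43
tcp_pos: [0.5766, 0.2335, 0.3706]
ee_rot: [-0.936, 1.394, -1.47]
contact_force: [1.0, -1.0, 0.3]
opening: 0.0854
```

Run:
```python
from fit import *
to(.529,.0295,.062)
p,d=manip.get_image("top"); P=cloud("top",d); p2,d2=manip.get_image("side"); Q=cloud("side",d2)
np.savez("top9.npz",p=p,d=d); np.savez("side9.npz",p=p2,d=d2)
def disk(P,c0,lo,hi):
    m=(np.hypot(P[...,0]-c0[0],P[...,1]-c0[1])<.05)&(P[...,2]>lo)&(P[...,2]<hi); X=P[m]; return (((X.max(0)+X.min(0))/2).round(4),X.mean(0).round(4),np.ptp(X,axis=0).round(3),len(X))
for n,A in(("top",P),("side",Q)):
  try:
    print(n,"big .6414 -.1072",rim(A,(.6414,-.1072),.094,.030),"small .654 .0182",rim(A,(.654,.0182),.07,.025),"jug .5286 .0308",rim(A,(.5286,.0308),.089,.0265))
  except Exception as e: print(n,e)
print("lid .516 -.0946",disk(P,(.516,-.0946),.078,.095),"side",disk(Q,(.516,-.0946),.078,.095))
cv2.imwrite("pics/f.png",np.vstack([cv2.resize(p[70:220,230:500],(540,300)),cv2.resize(p2[130:280,270:540],(540,300))]))
```

```text
t 36.43 g [0.5917 0.236  0.2163] jaw -19.5 op 0.0854 F [ 1.  -1.   0.3] ydir [ 0.098  0.016 -0.995]
 world d [ -6.3 -20.6 -15.4] tool now [22.27 14.41 -0.36] tool after turn [22.27 14.41 -0.36] turn 0 xaxis [-0.33 -0.94 -0.05] zaxis [ 0.94 -0.33  0.09]
top big .6414 -.1072 (array([ 0.6423, -0.1063]), 174, array([0.09 , 0.095])) small .654 .0182 (array([0.6559, 0.0151]), 141, array([0.066, 0.071])) jug .5286 .0308 (array([0.5255, 0.0282]), 137, array([0.085, 0.09 ]))
side big .6414 -.1072 (array([ 0.6421, -0.1108]), 80, array([0.089, 0.092])) small .654 .0182 (array([0.6558, 0.0108]), 55, array([0.065, 0.068])) jug .5286 .0308 (array([0.5254, 0.0251]), 59, array([0.084, 0.087]))
lid .516 -.0946 (array([ 0.5204, -0.092 ,  0.0875]), array([ 0.5194, -0.0921,  0.0869]), array([0.06 , 0.061, 0.012]), 554) side (array([ 0.5198, -0.0946,  0.0858]), array([ 0.5176, -0.099 ,  0.0844]), array([0.061, 0.064, 0.016]), 264)
```

View pics/f.png

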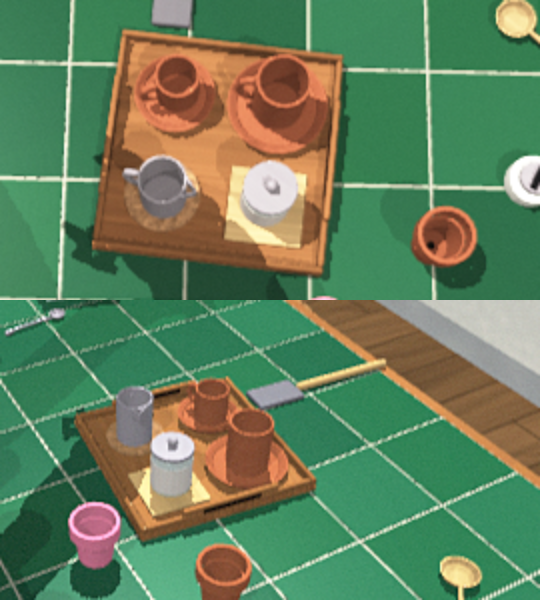

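All four stand upright: big cup about 1 mm off centre, small cup 3.6 mm, jug 4 mm, sugar jar about 4.7 mm, each well inside its flat. The arm hangs free. One last check that the pot and jam jar haven't moved, then hand in.

Run:
```python
from fit import *
P=cloud("top",np.load("top9.npz")["d"]);Q=cloud("side",np.load("side9.npz")["d"])
print("pot was .4740 -.2935",rim(P,(.474,-.2935),.068,.030))
m=(np.hypot(Q[...,0]-.339,Q[...,1]-.318)<.045)&(abs(Q[...,2]-.082)<.008);Y=Q[m];print("jam side was .3389 .3184",((Y.max(0)+Y.min(0))/2).round(4) if len(Y) else "hidden")
s=manip.read_state();print(s["contact_force"],np.abs(s["joint_vel"]).max())
print(manip.finish_job())
```

```text
pot was .4740 -.2935 (array([ 0.4741, -0.2937]), 257, array([0.064, 0.069]))
jam side was .3389 .3184 [0.3388 0.3203 0.0786]
[-0.0454895  -0.15193664 -0.53617457] 0.015792112187957695
the job is handed in; nothing more can be done
None
```

The tray is laid and the job handed in at about 36.5 s, in the order asked: big cup, small cup, sugar jar, milk jug. Each was lowered to light contact, felt at the wrist (peak about 11 N), before release.

- **Centring:** In the last pictures all four stand upright. The top camera puts the big cup about 1 mm off centre, the small cup 3.6 mm, the jug 4 mm and the sugar jar about 4.7 mm. Each is well inside its saucer, mat or coaster, so I left them as they were.
- **Left alone:** The plant pot has not moved (within 0.2 mm). The jam jar read within 2 mm of before and I never went near it. I did not measure the pink pot again at the end.
- **Robot at hand-in:** It was clear of everything, with the force on it near zero.
- **Disagreements:** The two cameras differ by about 4 mm in y, so I judged positions within one camera. The tool also drifted to a tilt of about 5° late on, which the moves could not correct, and the jug had to be lifted a few millimetres, shifted and set down a second time.

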